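Gauge a batch of keyed inserts and put them away in the tray

ROBOT

A 7-joint arm with a two-finger parallel gripper is mounted at the origin on the work surface. World frame = base frame: x ahead of the robot, y to its left, z up, the work surface at z = 0. Lengths are in m, angles in degrees, forces in N, time in s.
With the tool pointing down it reaches from about 0.4 to 0.85 m from the base axis. Payload 4.4 kg.
Tool frame: the origin (TCP) lies between the finger pads; the fingertips stand 22 mm ahead of it and the grasp point (between the pads) lies 3 mm ahead of it; z points along the fingers, y is the line along which they close (so a half turn about z gives the same grasp; the last joint's range is limited). The gripper opens to 94 mm and grips with 3 to 60 N. Pads are 16 mm wide; open, the fingers measure 119 mm over their backs; the gripper's body (75 mm by 177 mm) begins 78 mm behind the grasp point.
Start: joints at [68.423, 36.005, 2.206, 86.941, -1.547, 57.084, -1.146], TCP at [0.199, -0.619, 0.227] pointing down, gripper open.
Joint ranges: [-175.42, 175.42], [-21.48, 121.26], [-71.46, 75.88], [10.55, 141.38], [-63.04, 243.04], [13.31, 113.54], [-168.57, 168.57]. Speed limits (degrees/s): [147.25, 147.25, 180, 180, 180, 180, 180].

INTERFACE

Orientations are given as a 3x3 rotation matrix whose columns are the frame's x, y, z axes.
In Python, from station import get_state, imaging, job gives the robot as it stands.
- The arm moves only by the tool move_arm, never from a script. Its argument "plan" is text: rows parted by semicolons, each of 7 numbers parted by spaces: the shift along the tool's x, y, z each as a share of 0.05 m, from -1 to 1, then the turn, a rotation vector about the tool's x, y, z each as a share of 0.08 rad, from -1 to 1, then the closure, from 0 (fully open) to 1 (shut). In form: tx ty tz ax ay az grip; .... A call has 1 to 5 rows; each row shifts and turns the commanded pose from where the row before left it, along the tool's axes as they then stand; what a row does not reach is not made up. A row lasts 1/8 s, in which the tool goes at most 62.5 mm and 10.7 degrees, less where a joint would pass 70% of its speed; a pose out of reach is approached as far as the arm can. A call with a number of a shift or a turn outside -1 to 1 is refused whole. A call with a gripper value outside its range is refused whole. The fingers move at their own pace and stop on an object; the grip force is fixed at half the most. Time passes only in rows, so rows that do not move let the fingers close. It gives the time, the measured TCP pose, the force, the opening and the grip force at its end, in the units of the state.
- get_state(): the state, without advancing time (a new reading comes with each control period).
- imaging.snapshot(name): name is "side" or "top" or "wrist"; returns a dict with "frame" (400x640x3 uint8, red, green, blue), "intrinsics" (3x3 intrinsics, pixels), "R" (3x3) and "t" (3): a world point X has camera coordinates R X + t. Camera axes: x right, y down, z forward; pixel columns grow to the right and rows downward; lengths in m; the calibration is good to about 2 mm. The wrist camera is an equidistant fisheye: a pixel r from the principal point sees the ray r / f radians off the axis. A picture is of the moment at which its call begins. There is no depth.
- job.job_done(): hands the job in; it is judged then, once.
The state is a dict: "time_s": time; "joint_pos": joint angles; "dq": joint speeds; "joint_torque": joint torques, N m; "position": TCP position; "tool_rot": TCP orientation; "force": force on the tool from outside, world axes, zero at the start; "ft_torque": the same for the moment, N m; "finger_gap": opening from 0.0 (shut) to 1.0 (fully open); "grasp_force": force on a finger pad.
Only numpy, scipy, OpenCV 4.12 (cv2) and the standard library are available. Lean on these libraries where they do the work, as an engineer would, in place of code of your own. Each camera call takes 0.05 s, during which the arm holds its last target. There are 200 camera calls.

TASK

Gauge the white inserts that lie on the blue mat (two or three of them) as one batch: with the gauge slide drawn fully out, seat every insert flat and square in a pocket of the slide, then push the slide by its blue handle fully home under the dial bridge with all of them in it. Then draw the slide fully out again and move the inserts into pockets of the yellow tray, each fully down and square, one per pocket. Last, park the empty slide fully home under the bridge; leave the other things on the bench where they are.

Things in the scene. Friction and masses are not known exactly. Their poses are not given: they have to be found in the camera images.
- part_0: white plastic keyed insert: a block 50 x 36 x 26 mm (x, y, z) with a 14 mm wide, 10 mm long, full-height nose in the middle of its +x end (60 mm overall), a small blue dot on the nose; top and underside are alike. Origin at the centre of the 50 x 36 x 26 block (13 mm above what it lies on), +x towards the nose. May be absent (two or three are there)
- part_1: white plastic keyed insert: a block 50 x 36 x 26 mm (x, y, z) with a 14 mm wide, 10 mm long, full-height nose in the middle of its +x end (60 mm overall), a small blue dot on the nose; top and underside are alike. Origin at the centre of the 50 x 36 x 26 block (13 mm above what it lies on), +x towards the nose. May be absent (two or three are there)
- part_2: white plastic keyed insert: a block 50 x 36 x 26 mm (x, y, z) with a 14 mm wide, 10 mm long, full-height nose in the middle of its +x end (60 mm overall), a small blue dot on the nose; top and underside are alike. Origin at the centre of the 50 x 36 x 26 block (13 mm above what it lies on), +x towards the nose. May be absent (two or three are there)
- nest_0 (a point): pocket 0 of the three side by side in the silver gauge slide (70 mm apart along its y): keyed like the insert, about 1.5 mm clearance all round, 9 mm deep. Point on the pocket floor, under where the centre of a seated insert's block goes (seated insert's origin is 13 mm above it); +x is where the nose points (away from the robot), z up
- nest_1 (a point): pocket 1 of the three side by side in the silver gauge slide (70 mm apart along its y): keyed like the insert, about 1.5 mm clearance all round, 9 mm deep. Point on the pocket floor, under where the centre of a seated insert's block goes (seated insert's origin is 13 mm above it); +x is where the nose points (away from the robot), z up
- nest_2 (a point): pocket 2 of the three side by side in the silver gauge slide (70 mm apart along its y): keyed like the insert, about 1.5 mm clearance all round, 9 mm deep. Point on the pocket floor, under where the centre of a seated insert's block goes (seated insert's origin is 13 mm above it); +x is where the nose points (away from the robot), z up
- tray_0 (a point): pocket 0 of the three in a row in the fixed yellow tray (80 mm apart along its x; tray about 254 x 58 mm, 14 mm high), keyed like the insert, about 2 mm clearance all round, 9 mm deep. Point on the pocket floor under the seated block's centre (insert origin 13 mm above it); +x is where the nose points, z up
- tray_1 (a point): pocket 1 of the three in a row in the fixed yellow tray (80 mm apart along its x; tray about 254 x 58 mm, 14 mm high), keyed like the insert, about 2 mm clearance all round, 9 mm deep. Point on the pocket floor under the seated block's centre (insert origin 13 mm above it); +x is where the nose points, z up
- tray_2 (a point): pocket 2 of the three in a row in the fixed yellow tray (80 mm apart along its x; tray about 254 x 58 mm, 14 mm high), keyed like the insert, about 2 mm clearance all round, 9 mm deep. Point on the pocket floor under the seated block's centre (insert origin 13 mm above it); +x is where the nose points, z up
- slide (a joint): position of the gauge slide in m: 0 = fully out towards the robot (loading), 0.10 = fully home, the three pockets right under the bridge. It moves along +x of the nest points and stays where it is left
- slide_handle (a point): top of the blue upright handle post of the slide: 18 mm diameter, from 30 to 80 mm above the bench, 58 mm in front (-x) of the middle pocket's centre; moves with the slide
- gauge: fixed steel gauge: base 255 x 236 x 12 mm, slide on it (pocket floors 20, rims 29 mm above the bench). Origin on the bench under the middle pocket when the slide is out; +x is the way in. Bridge beam across at x = 100 mm: 44 mm deep (x), 288 mm wide, underside 52 mm above the bench (6 mm over a seated insert), top 80 mm; dials on it up to 141 mm; posts at y = +-131 mm
- mat: fixed blue mat on the bench where the inserts lie at the start, 290 x 140 x 3 mm; origin under its centre, x along its length
- ring_gauge: bystander: steel ring gauge, 48 mm outside diameter, 16 mm high, lying on the bench; origin under its centre
- jar: bystander: small closed jar, 42 mm diameter, 48 mm high; origin under its centre
- master: bystander: brass stepped setting master, 40 mm diameter, 30 mm high; origin under its centre
- marker: bystander: blue marker pen lying on the bench, 110 mm long, 12 mm thick; origin under its middle, x along it
Things that resemble listed ones, but are neither listed nor needed, are in the scene too. Leave any orange look-alike of the part_0 alone.

How it is judged:
By the outcome, as a careful person would: the job done as asked, in the order asked, and still so for the second after the job is handed in, with the robot touching nothing.
Of part_0, part_1, part_2 only 2 to 3 are there at a start; the rules pass over those that are not, and their reading is None.
At some moment in a run one of part_0, part_1, part_2 may be knocked a few centimetres aside while the robot is not near it.
Once in a run the grip may slacken for a moment while it holds something.
It also fails if it takes over 210 s, if anything falls off the work surface, if the arm or the gripper's body presses on something with over 40 N, if the wrist force passes 120 N, or if a joint passes its speed limit or range.

## Working session

There is one attempt and no reset: what is moved stays moved. The work goes in short steps, Python scripts to look and compute and a tool call to move; the robot and the scene stay as the last step left them, time stands still between calls to the robot, and variables do not carry over. Pictures are saved under pics/ and viewed, at most 14 in all, crops included, and the job is handed in when it is done.

Besides the shell and the picture viewer there is one more tool, called after "Request:" as a command line: name --argument value ..., lists and objects as JSON in quotes. move_arm: Moves the arm, as the interface text tells. Shift numbers are shares of 0.05 m and turn numbers shares of 0.08 rad, none past 1 either way. Its arguments: {"type":"object","properties":{"plan":{"type":"string"}},"required":["plan"]}

```bash
ls; mkdir -p pics; python3 - <<'E'
from station import get_state, imaging, job
import cv2,numpy as np
s=get_state()
for k in s: print(k,np.round(s[k],3).tolist())
for n in ["top","side","wrist"]:
    d=imaging.snapshot(n); cv2.imwrite(f"pics/{n}0.png",d["frame"][:,:,::-1]); print(n,np.round(d["intrinsics"],1).tolist(),np.round(d["R"],3).tolist(),np.round(d["t"],3).tolist())
E
```

```text
pics
time_s 0.0
joint_pos [68.424, 36.058, 2.202, 86.994, -1.548, 57.083, -1.146]
dq [-0.051, 0.058, -0.022, -0.104, 0.061, 0.038, 0.081]
joint_torque [-0.0, -54.973, 1.144, -18.663, -0.052, 0.024, 0.0]
position [0.199, -0.618, 0.227]
tool_rot [[0.952, 0.306, -0.001], [0.306, -0.952, 0.002], [-0.0, -0.002, -1.0]]
force [0.487, 0.099, 0.851]
ft_torque [0.006, 0.016, -0.007]
grasp_force 0.0
finger_gap 1.005
top [[446.9, 0.0, 319.8], [0.0, 446.9, 195.0], [0.0, 0.0, 1.0]] [[-0.007, -1.0, 0.008], [-0.994, 0.006, -0.106], [0.106, -0.009, -0.994]] [-0.037, 0.56, 1.087]
side [[385.9, 0.0, 320.6], [0.0, 385.9, 201.3], [0.0, 0.0, 1.0]] [[-0.76, -0.65, -0.007], [-0.432, 0.512, -0.742], [0.486, -0.561, -0.67]] [0.403, 0.315, 0.797]
wrist [[309.7, 0.0, 322.1], [0.0, 309.7, 205.6], [0.0, 0.0, 1.0]] [[0.306, -0.952, -0.001], [-0.922, -0.296, 0.248], [-0.237, -0.074, -0.969]] [-0.649, -0.026, 0.391]
```

View pics/top0.png

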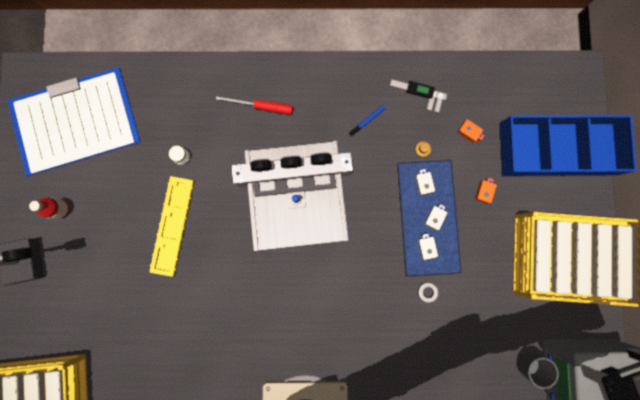

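View pics/side0.png

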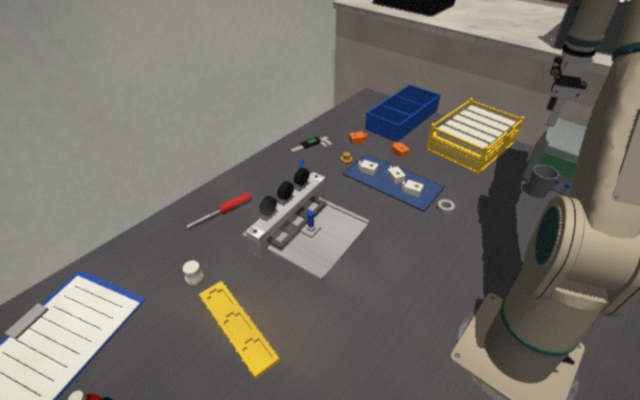

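```bash
cat > h.py <<'E'
import numpy as np, cv2
from station import get_state, imaging, job
def ray(d,uv):
    K,R,t=map(np.array,(d["intrinsics"],d["R"],d["t"])); o=-R.T@t
    q=np.array([(uv[0]-K[0,2])/K[0,0],(uv[1]-K[1,2])/K[1,1]])
    if d.get("fish"):
        r=np.hypot(*q); v=np.array([*(q/r*np.sin(r)),np.cos(r)]) if r>1e-9 else np.array([0,0,1.])
    else: v=np.array([*q,1.])
    return o,R.T@v
def onz(d,uv,z):
    o,v=ray(d,uv); return (o+v*(z-o[2])/v[2])
def proj(d,X):
    K,R,t=map(np.array,(d["intrinsics"],d["R"],d["t"])); c=R@np.array(X)+t
    if d.get("fish"):
        r=np.hypot(c[0],c[1]); th=np.arctan2(r,c[2]); q=c[:2]/max(r,1e-9)*th
    else: q=c[:2]/c[2]
    return q*K[0,0]+K[:2,2]
def snap(n):
    d=imaging.snapshot(n); d["fish"]=n=="wrist"; d["hsv"]=cv2.cvtColor(d["frame"],cv2.COLOR_RGB2HSV); return d
def save(d,name,crop=None,s=1):
    f=d["frame"][:,:,::-1]
    if crop: x0,y0,x1,y1=crop; f=f[y0:y1,x0:x1]
    cv2.imwrite(f"pics/{name}.png",cv2.resize(f,None,fx=s,fy=s,interpolation=cv2.INTER_CUBIC))
def blobs(m,amin=10):
    n,l,st,c=cv2.connectedComponentsWithStats(m.astype(np.uint8))
    return [(st[i].tolist(),c[i],l==i) for i in range(1,n) if st[i][4]>=amin]
E
python3 - <<'E'
from h import *
d=snap("top"); f=d["frame"]; h=d["hsv"]
save(d,"top1",(230,130,490,320),3)
H,S,V=[h[:,:,i].astype(int) for i in range(3)]
y=((H>18)&(H<36)&(S>120)&(V>110))
for st,c,m in blobs(y,300):
    if 140<c[0]<220:
        cn=np.argwhere(m)[:,::-1].astype(np.float32); r=cv2.minAreaRect(cn); print("tray",r)
        for p in cv2.boxPoints(r): print(onz(d,p,.014).round(4))
        print("c",onz(d,r[0],.014))
w=((S<60)&(V>170))
for st,c,m in blobs(w,40):
    if 400<c[0]<460 and 160<c[1]<275: print("part",st,c,onz(d,c,.029).round(4))
b=((H>100)&(H<130)&(S>120)&(V>60))
for st,c,m in blobs(b,4):
    if 240<c[0]<470 and 100<c[1]<280: print("blue",st,c, onz(d,c,.003 if st[4]>500 else .08).round(4))
E
```

```text
tray ((171.14324951171875, 225.81964111328125), (26.26633644104004, 99.81208038330078), 11.888657569885254)
[0.3717 0.3866 0.014 ]
[0.6163 0.3429 0.014 ]
[0.6021 0.2774 0.014 ]
[0.3579 0.3226 0.014 ]
c [0.48556233 0.332647   0.014     ]
part [417, 169, 18, 25, 311] [425.09967846 181.85530547] [ 0.5913 -0.3056  0.029 ]
part [426, 205, 21, 25, 315] [436.53968254 216.95555556] [ 0.5029 -0.3314  0.029 ]
part [419, 234, 19, 26, 326] [427.9601227  246.93865031] [ 0.4288 -0.3075  0.029 ]
blue [358, 106, 27, 23, 153] [371.15686275 116.52941176] [ 0.7455 -0.1665  0.08  ]
blue [400, 162, 60, 113, 3603] [428.36525118 219.11240633] [ 0.4989 -0.3173  0.003 ]
blue [293, 195, 6, 7, 32] [295.5625  198.03125] [0.5472 0.0175 0.08  ]
```

View pics/top1.png

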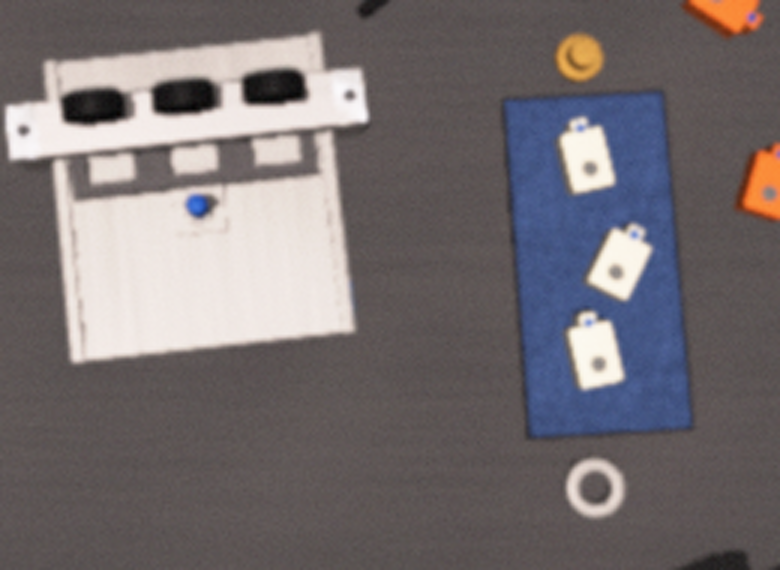

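```bash
cat >> h.py <<'E'
def to(target,yaw=None):
    """print shift/turn in move units; target = desired grasp-point pos (3mm ahead of TCP); yaw of tool x in deg. Turn first, then shift."""
    s=get_state(); R=np.array(s["tool_rot"]); p=np.array(s["position"]); 
    cy=np.degrees(np.arctan2(R[1,0],R[0,0])); 
    if yaw is None: yaw=cy
    dy=(yaw-cy+90)%180-90
    a=np.radians(cy+dy); Rn=np.array([[np.cos(a),np.sin(a),0],[np.sin(a),-np.cos(a),0],[0,0,-1]])
    g=p+R@[0,0,.003]
    print("t %.2f at"%s["time_s"],g.round(4),"yaw %.2f tilt"%cy,R[:2,2].round(4),"j7 %.0f"%s["joint_pos"][6],"gap %.3f"%s["finger_gap"])
    print("  turn units %.2f  shift units"%(-np.radians(dy)/.08),((Rn.T@(np.array(target)-g))/.05).round(3))
E
python3 - <<'E'
from h import *
d=snap("top"); e=snap("side")
def w(x,y,z): return onz(d,(230+x/3,130+y/3),z)
fl,fr,rl,rr=[w(*p,.012) for p in((72,362),(355,332),(46,62),(320,35))]
print("base",fl,fr,rl,rr, np.linalg.norm(fl-fr),np.linalg.norm(fl-rl))
for a,b in((rl,fl),(rr,fr)): v=a-b; print("yawx",np.degrees(np.arctan2(v[1],v[0])))
for a,b in((fl,fr),(rl,rr)): v=a-b; print("yawy",np.degrees(np.arctan2(-v[0],v[1])))
B=[w(*p,.08) for p in((5,105),(365,70),(368,120),(10,160))]; print("beam",B,np.linalg.norm(B[0]-B[1])); v=B[0]-B[1]; print(np.degrees(np.arctan2(-v[0],v[1])), sum(B)/4)
h=e["hsv"].astype(int);H,S,V=h[...,0],h[...,1],h[...,2]
for st,c,m in blobs((H>100)&(H<130)&(S>120)&(V>50),8):
    if 290<c[0]<330 and 200<c[1]<240: 
        print("side handle",st,c,"proj of top est",proj(e,(.5472,.0175,.08)),proj(e,(.5472,.0175,.03)))
to((.547,.0175,.25),5.7)
w=imaging.snapshot("wrist"); R=np.array(w["R"]);s=get_state();T=np.array(s["tool_rot"])
o=-R.T@np.array(w["t"]); print("cam in tool",T.T@(o-np.array(s["position"])), (T.T@R.T).round(3))
E
```

```text
base [0.42224333 0.1247227  0.012     ] [ 0.44557837 -0.1118078   0.012     ] [0.67674606 0.14919762 0.012     ] [ 0.6991247  -0.08518048  0.012     ] 0.23767878039121826 0.255676872380529
yawx 5.493106137375894
yawx 5.995199751069811
yawy 5.634313573395796
yawy 5.45412028389741
beam [array([0.62772626, 0.17069887, 0.08      ]), array([ 0.65472287, -0.11778831,  0.08      ]), array([ 0.61405089, -0.11961327,  0.08      ]), array([0.58333957, 0.16608908, 0.08      ])] 0.2897476020352301
5.346164249736529 [0.6199599  0.02484659 0.08      ]
side handle [307, 211, 7, 16, 80] [310.1375 217.6625] proj of top est [311.22435187 212.054928  ] [311.65369297 225.56375818]
t 0.30 at [ 0.1988 -0.6187  0.2242] yaw 17.81 tilt [-0.0001  0.0005] j7 -1 gap 1.002
  turn units 2.64  shift units [  8.194 -11.969  -0.516]
cam in tool [ 7.17803546e-02 -4.57615947e-06 -1.57942822e-01] [[-0.    -0.969 -0.248]
 [ 1.    -0.    -0.   ]
 [-0.    -0.248  0.969]]
```

Request:
move_arm --plan "0 0 0 0 0 0.88 0.5; 0 0 0 0 0 0.88 0.5; 0 0 0 0 0 0.88 0.5; 0.68 -1 0 0 0 0 0.5; 0.68 -1 0 0 0 0 0.5"

```text
time_s: 0.98
position: [0.257, -0.5115, 0.2272]
tool_rot: [[0.995, 0.098, 0.0], [0.098, -0.995, 0.0], [0.0, 0.0, -1.0]]
force: [0.5, 0.7, -0.1]
finger_gap: 0.518
grasp_force: 0.0
```

Request:
move_arm --plan "0.68 -1 0 0 0 0 0.5; 0.68 -1 0 0 0 0 0.5; 0.68 -1 0 0 0 0 0.5; 0.68 -1 0 0 0 0 0.5; 0.68 -1 0 0 0 0 0.5"

```text
time_s: 1.6
position: [0.4018, -0.2453, 0.2278]
tool_rot: [[0.995, 0.099, 0.001], [0.099, -0.995, -0.0], [0.001, 0.001, -1.0]]
force: [0.2, -0.2, -0.2]
finger_gap: 0.498
grasp_force: 0.0
```

Request:
move_arm --plan "0.68 -1 0 0 0 0 0.5; 0.68 -1 0 0 0 0 0.5; 0.68 -1 0 0 0 0 0.5; 0.68 -1 0 0 0 0 0.5; 0.68 -1 0 0 0 0 0.5"

```text
time_s: 2.22
position: [0.5461, 0.0205, 0.2278]
tool_rot: [[0.995, 0.099, 0.001], [0.099, -0.995, -0.0], [0.001, 0.0, -1.0]]
force: [0.6, 0.1, 0.2]
finger_gap: 0.501
grasp_force: 0.0
```

```bash
python3 - <<'E'
from h import *
to((.547,.0175,.21),5.6)
w=snap("wrist"); save(w,"w1")
h=w["hsv"].astype(int);H,S,V=h[...,0],h[...,1],h[...,2]
for st,c,m in blobs((H>100)&(H<130)&(S>120)&(V>50),8): print(st,c,onz(w,c,.08),onz(w,c,.075))
print(proj(w,(.547,.0175,.08)))
E
```

```text
t 2.23 at [0.5461 0.0205 0.2248] yaw 5.70 tilt [ 0.0008 -0.0002] j7 -88 gap 0.501
  turn units 0.02  shift units [0.013 0.061 0.295]
[65, 0, 9, 71, 436] [68.40825688 34.65366972] [0.73321995 0.36685122 0.08      ] [0.73511396 0.37239628 0.075     ]
[458, 27, 48, 29, 507] [481.20710059  41.09861933] [ 0.7386895  -0.13262392  0.08      ] [ 0.74067292 -0.13524438  0.075     ]
[615, 111, 25, 81, 1571] [629.28898791 152.48504137] [ 0.66704171 -0.43004512  0.08      ] [ 0.66785382 -0.43752787  0.075     ]
[489, 138, 86, 154, 5231] [526.8982986  204.15006691] [ 0.56583803 -0.22418435  0.08      ] [ 0.56499564 -0.22830165  0.075     ]
[314, 182, 11, 18, 154] [319.07142857 190.08441558] [0.5555206  0.02442359 0.08      ] [0.55450955 0.02437058 0.075     ]
[552, 248, 5, 7, 17] [554.35294118 251.41176471] [ 0.50746995 -0.29676996  0.08      ] [ 0.50567335 -0.3020739   0.075     ]
[14, 396, 14, 4, 36] [ 20.13888889 397.97222222] [-0.12030408  0.83487764  0.08      ] [-0.13236364  0.84807408  0.075     ]
[325.05459522 198.9450296 ]
```

View pics/w1.png

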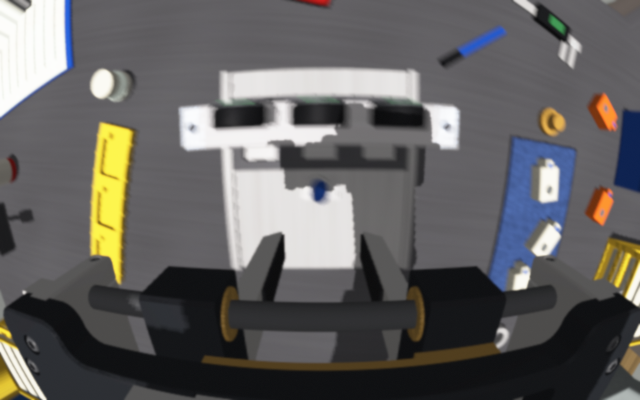

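Request:
move_arm --plan "0 0 1 0 0 0 0.5; 0 0 1 0 0 0 0.5; 0 0 0.6 0 0 0 0.5; 0 0 0.3 0 0 0 0.5; 0 0 0.22 0 0 0 0.5"

```text
time_s: 2.9
position: [0.5456, 0.0186, 0.0713]
tool_rot: [[0.995, 0.099, 0.001], [0.099, -0.995, 0.0], [0.001, 0.0, -1.0]]
force: [-0.3, 0.7, 0.0]
finger_gap: 0.499
grasp_force: 0.0
```

Request:
move_arm --plan "0 0 0 0 0 0 0.7; 0 0 0 0 0 0 0.8; 0 0 0 0 0 0 0.9; 0 0 0 0 0 0 1; 0 0 0 0 0 0 1"

```text
time_s: 3.52
position: [0.5457, 0.0199, 0.0723]
tool_rot: [[0.995, 0.1, 0.001], [0.1, -0.995, 0.001], [0.002, -0.001, -1.0]]
force: [-1.1, 3.7, 6.8]
finger_gap: 0.187
grasp_force: 30.0
```

Request:
move_arm --plan "-0.2 0 0 0 0 0 1; -0.35 0 0 0 0 0 1; -0.35 0 0 0 0 0 1; -0.3 0 0 0 0 0 1; -0.2 0 0 0 0 0 1"

```text
time_s: 4.15
position: [0.4758, 0.0127, 0.0723]
tool_rot: [[0.995, 0.1, 0.003], [0.1, -0.995, 0.001], [0.003, -0.001, -1.0]]
force: [2.1, 4.5, 5.9]
finger_gap: 0.185
grasp_force: 30.0
```

Request:
move_arm --plan "-0.1 0 0 0 0 0 1; -0.1 0 0 0 0 0 1; -0.08 0 0 0 0 0 1; 0 0 0 0 0 0 1; 0 0 0 0 0 0 1"

```text
time_s: 4.78
position: [0.4616, 0.0112, 0.0723]
tool_rot: [[0.995, 0.1, 0.001], [0.1, -0.995, 0.001], [0.001, -0.001, -1.0]]
force: [-1.3, 4.3, 7.6]
finger_gap: 0.185
grasp_force: 30.0
```

Request:
move_arm --plan "-0.06 0 0 0 0 0 1; -0.06 0 0 0 0 0 1; 0 0 0 0 0 0 1"

```text
time_s: 5.15
position: [0.4609, 0.0112, 0.0723]
tool_rot: [[0.995, 0.101, 0.011], [0.101, -0.995, 0.002], [0.011, -0.001, -1.0]]
force: [9.1, 4.9, -1.6]
finger_gap: 0.185
grasp_force: 30.0
```

Request:
move_arm --plan "-0.06 0 0 0 0 0 1; -0.06 0 0 0 0 0 1; 0 0 0 0 0 0 1"

```text
time_s: 5.52
position: [0.4514, 0.0101, 0.0718]
tool_rot: [[0.995, 0.101, 0.004], [0.101, -0.995, 0.001], [0.004, -0.001, -1.0]]
force: [-0.0, 4.5, -0.7]
finger_gap: 0.162
grasp_force: 2.5
```

Request:
move_arm --plan "0 0 0 0 0 0 0.7; 0 0 0 0 0 0 0.4; 0 0 -0.5 0 0 0 0.3; 0 0 -1 0 0 0 0.3; 0 0 -1 0 0 0 0.3"

```text
time_s: 6.15
position: [0.4485, 0.0085, 0.1975]
tool_rot: [[0.995, 0.099, -0.002], [0.099, -0.995, -0.001], [-0.002, 0.0, -1.0]]
force: [1.5, 0.6, 1.2]
finger_gap: 0.656
grasp_force: 0.0
```

Request:
move_arm --plan "0 0 -0.4 0 0 0 0.3; 0 0 0 0 0 0 0.3; 0 0 0 0 0 0 0.3"

```text
time_s: 6.52
position: [0.4486, 0.0088, 0.2155]
tool_rot: [[0.995, 0.099, -0.002], [0.099, -0.995, -0.0], [-0.002, 0.0, -1.0]]
force: [-0.4, 1.0, 0.4]
finger_gap: 0.702
grasp_force: 0.0
```

```bash
python3 - <<'E'
from h import *
to((.5205,.015,.2),5.6)
w=snap("wrist"); save(w,"w2",(180,40,460,250),2.8)
for s in (0,-58): 
  pass
a=np.radians(5.6);X=np.array([np.cos(a),np.sin(a),0]);Y=np.array([-X[1],X[0],0]);O=np.array([.5205,.017,0])
for k in(-1,0,1):
  for sx,sy in((-26.5,-19.5),(-26.5,19.5),(26.5,19.5),(26.5,-19.5)):
    P=O+Y*(k*.07+sy/1000)+X*sx/1000; P[2]=.029; q=proj(w,P); print(k,sx,sy,((q-[180,40])*2.8).round(0),end=" ")
E
```

```text
t 6.53 at [0.4486 0.0088 0.2125] yaw 5.69 tilt [-0.0022 -0.0004] j7 -88 gap 0.702
  turn units 0.02  shift units [1.444 0.018 0.249]
-1 -26.5 -19.5 [616. 314.] -1 -26.5 19.5 [522. 312.] -1 26.5 19.5 [523. 180.] -1 26.5 -19.5 [619. 184.] 0 -26.5 -19.5 [444. 311.] 0 -26.5 19.5 [346. 311.] 0 26.5 19.5 [345. 178.] 0 26.5 -19.5 [445. 178.] 1 -26.5 -19.5 [269. 312.] 1 -26.5 19.5 [174. 314.] 1 26.5 19.5 [171. 184.] 1 26.5 -19.5 [267. 179.]
```

View pics/w2.png

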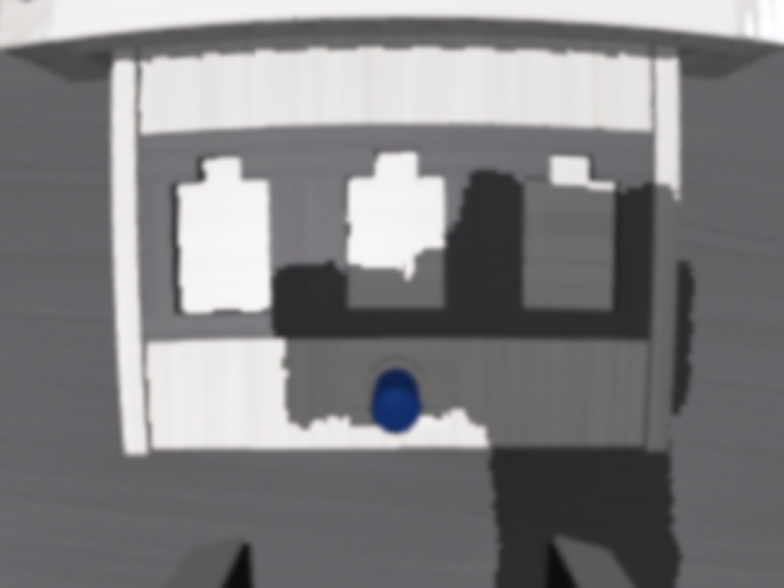

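Request:
move_arm --plan "0 1 -0.2 0 0 0 0.3; 0 1 -0.2 0 0 0 0.2; 0 1 -0.2 0 0 0 0; 0 1 0 0 0 0 0; 0 1 0 0 0 0 0"

```text
time_s: 7.2
position: [0.4738, -0.2409, 0.245]
tool_rot: [[0.995, 0.099, -0.002], [0.099, -0.995, 0.001], [-0.002, -0.001, -1.0]]
force: [0.4, -0.2, -1.1]
finger_gap: 0.998
grasp_force: 0.0
```

Request:
move_arm --plan "0 1 0 0 0 0 0; 0 0.6 0 0 0 0 0; 0 0 0 0 0 0 0; 0 0 0 0 0 0 0"

```text
time_s: 7.7
position: [0.482, -0.3176, 0.2452]
tool_rot: [[0.995, 0.1, -0.002], [0.1, -0.995, 0.002], [-0.002, -0.003, -1.0]]
force: [0.3, 0.5, 0.5]
finger_gap: 0.999
grasp_force: 0.0
```

```bash
cat >> h.py <<'E'
def parts(w,z=.029,lo=165):
    """white tops: block centre & nose yaw from top outline + blue dot"""
    h=w["hsv"].astype(int);H,S,V=h[...,0],h[...,1],h[...,2]; out=[]
    m=(S<70)&(V>lo)
    m=cv2.morphologyEx(m.astype(np.uint8),cv2.MORPH_CLOSE,np.ones((9,9)))
    for st,c,b in blobs(m,300):
        cs=cv2.findContours(b.astype(np.uint8),cv2.RETR_EXTERNAL,cv2.CHAIN_APPROX_NONE)[0][0][:,0,:]
        P=np.array([onz(w,p,z)[:2] for p in cs])
        (cx,cy),(a,b2),ang=cv2.minAreaRect((P*1000).astype(np.float32))
        L,W=max(a,b2),min(a,b2)
        if not(50<L<72 and 30<W<46): continue
        th=np.radians(ang if a>b2 else ang+90); u=np.array([np.cos(th),np.sin(th)])
        C=np.array([cx,cy])/1000; q=(P-C); v=np.array([-u[1],u[0]])
        # nose end: narrower outline
        pa=q@u; wd=lambda s: np.ptp((q@v)[s]) if s.any() else 0
        if wd(pa>.027*L/60)>wd(pa<-.027*L/60): u=-u
        c=C-u*.005; yaw=np.degrees(np.arctan2(u[1],u[0]))
        out.append((c,yaw)); print("part",c.round(4),"yaw %.1f size %.1f %.1f px"%(yaw,L,W),st)
    return out
E
python3 - <<'E'
from h import *
to((.44,-.32,.25),5.6)
w=snap("wrist"); save(w,"w3",(160,0,480,260),2.3); parts(w)
t=snap("top"); parts(t); 
E
```

```text
t 7.70 at [ 0.482  -0.3175  0.2422] yaw 5.76 tilt [-0.0022  0.0023] j7 -51 gap 0.999
  turn units 0.03  shift units [-0.84  -0.033 -0.157]
part [ 0.5887 -0.3056] yaw 11.9 size 62.4 38.1 px [304, 69, 36, 53, 1467]
part [ 0.589  -0.3061] yaw 12.1 size 61.5 37.5 px [417, 169, 18, 25, 330]
```

View pics/w3.png

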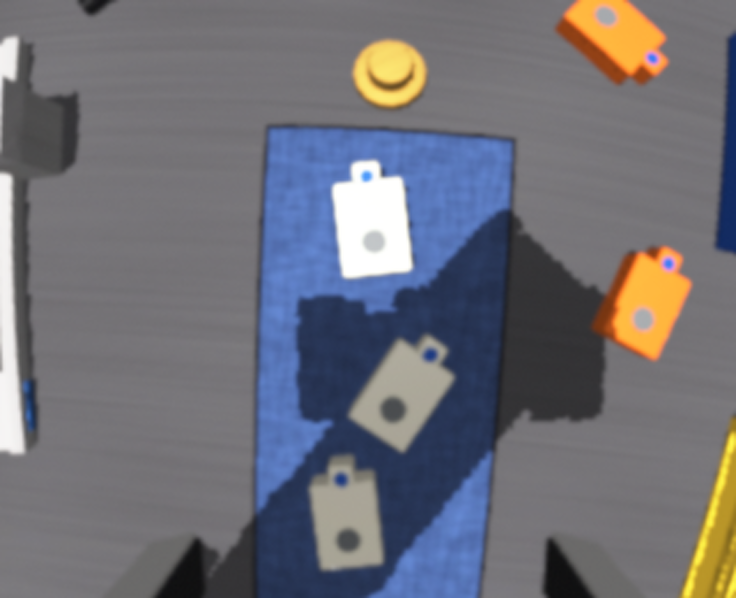

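Request:
move_arm --plan "0 0 0 0 0 -0.67 0; 0 0 0 0 0 -0.67 0; 0.7 0.07 1 0 0 0 0; 0.7 0.07 1 0 0 0 0; 0.74 0.07 0.9 0 0 0 0"

```text
time_s: 8.43
position: [0.5904, -0.3057, 0.1001]
tool_rot: [[0.978, 0.207, -0.0], [0.207, -0.978, 0.001], [0.0, -0.001, -1.0]]
force: [-0.0, -0.1, 0.7]
finger_gap: 1.0
grasp_force: 0.0
```

Request:
move_arm --plan "0 0 0.5 0 0 0 0.2; 0 0 0 0 0 0 0.3; 0 0 0 0 0 0 0.4"

```text
time_s: 8.8
position: [0.5898, -0.3075, 0.0778]
tool_rot: [[0.979, 0.206, 0.001], [0.206, -0.979, -0.001], [0.001, 0.001, -1.0]]
force: [-0.1, -0.1, 0.2]
finger_gap: 0.717
grasp_force: 0.0
```

```bash
python3 - <<'E'
from h import *
to((.5887,-.3056,.034),11.9)
E
```

```text
t 8.80 at [ 0.5898 -0.3075  0.0748] yaw 11.87 tilt [ 0.0013 -0.0008] j7 -51 gap 0.717
  turn units -0.01  shift units [-0.013 -0.041  0.817]
```

Request:
move_arm --plan "-0.02 -0.04 0.5 0 0 0 0.4; 0 0 0.31 0 0 0 0.4; 0 0 0 0 0 0 0.7; 0 0 0 0 0 0 1; 0 0 0 0 0 0 1"

```text
time_s: 9.43
position: [0.5886, -0.3062, 0.0371]
tool_rot: [[0.979, 0.205, 0.002], [0.205, -0.979, -0.001], [0.001, 0.001, -1.0]]
force: [0.8, 0.8, 2.6]
finger_gap: 0.379
grasp_force: 30.0
```

Request:
move_arm --plan "0 0 0 0 0 0 1; 0 0 0 0 0 0 1; 0 0 -0.6 0 0 0 1; 0 0 -1 0 0 0 1; 0 0 -0.4 0 0 0 1"

```text
time_s: 10.05
position: [0.5892, -0.3064, 0.1388]
tool_rot: [[0.979, 0.205, 0.004], [0.205, -0.979, -0.002], [0.003, 0.002, -1.0]]
force: [0.2, -0.2, -1.8]
finger_gap: 0.381
grasp_force: 30.0
```

```bash
python3 - <<'E'
from h import *
to((.5887,-.3056,.134),5.6)
w=snap("wrist"); s=get_state(); save(w,"w4",(200,80,440,260),3)
z=np.array(s["position"])[2]-.003-.034+.029
T=np.array(s["tool_rot"])
for c,y in parts(w,z) or parts(w,z,110): print("in tool",T[:2,:2].T@(c-np.array(s["position"])[:2]))
E
```

```text
t 10.05 at [ 0.5892 -0.3064  0.1358] yaw 11.85 tilt [ 0.0036 -0.0017] j7 -51 gap 0.381
  turn units 1.36  shift units [-0.008 -0.017  0.036]
part [ 0.5862 -0.3085] yaw 13.8 size 67.5 36.9 px [290, 196, 67, 107, 4614]
in tool [-0.00408757  0.0009184 ]
```

View pics/w4.png

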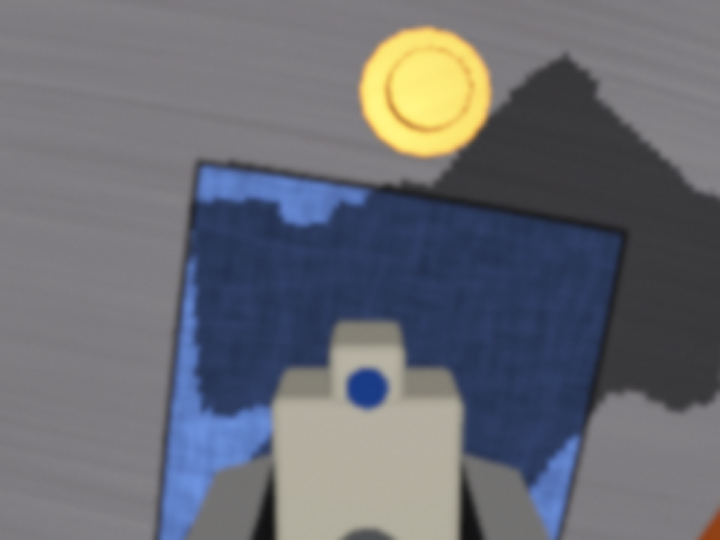

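```bash
cat >> h.py <<'E'
O=np.array([.5205,.017]); GY=5.6
def nest(k,z=.02,s=0):
    a=np.radians(GY); return np.array([*(O+np.array([np.cos(a),np.sin(a)])*s+np.array([-np.sin(a),np.cos(a)])*.07*k),z])
def held(w,topabove=-.005):
    """tool-frame offset of held part's dot, minus nominal 30 mm; top plane relative to grasp point"""
    s=get_state(); T=np.array(s["tool_rot"]); p=np.array(s["position"]); z=p[2]-.003+topabove
    h=w["hsv"].astype(int);H,S,V=h[...,0],h[...,1],h[...,2]
    for st,c,b in blobs((H>95)&(H<130)&(S>110)&(V>60),20):
        if abs(c[0]-322)<30 and 190<c[1]<235 and st[4]<600: print("dot",c.round(1),st,"off(mm)",((T.T@(onz(w,c,z)-p))*1000-[30,0,0]).round(1))
E
python3 - <<'E'
from h import *
w=snap("wrist"); held(w)
s=get_state(); T=np.array(s["tool_rot"]); p=np.array(s["position"])
for q in((323,195),(323,212.3),(290.7,212.5),(354.3,213)): print(((T.T@(onz(w,q,p[2]-.008)-p))*1000).round(1))
print(nest(1),nest(0),nest(-1)); to(nest(1,.14),GY)
E
```

```text
dot [322.  208.9] [316, 203, 13, 13, 124] off(mm) [-2.7  0.4  8.1]
[35.3  1.   8.1]
[25.4  1.   8.1]
[ 25.3 -17.3   8. ]
[24.9 18.7  8.2]
[0.5136692  0.08666592 0.02      ] [0.5205 0.017  0.02  ] [ 0.5273308  -0.05266592  0.02      ]
t 10.15 at [ 0.5895 -0.3065  0.1356] yaw 11.85 tilt [ 0.0045 -0.0021] j7 -51 gap 0.382
  turn units 1.36  shift units [-0.742 -7.973 -0.088]
```

Request:
move_arm --plan "0 0 -0.1 0 0 0.68 1; 0 0 0 0 0 0.68 1; -0.1 -1 0 0 0 0 1; -0.1 -1 0 0 0 0 1; -0.1 -1 0 0 0 0 1"

```text
time_s: 10.78
position: [0.5569, -0.1561, 0.1394]
tool_rot: [[0.995, 0.098, -0.002], [0.098, -0.995, 0.001], [-0.002, -0.001, -1.0]]
force: [-0.1, 0.5, -0.4]
finger_gap: 0.385
grasp_force: 30.0
```

Request:
move_arm --plan "-0.1 -1 0 0 0 0 1; -0.1 -1 0 0 0 0 1; -0.1 -1 0 0 0 0 1; -0.1 -1 0 0 0 0 1; -0.05 -0.9 0 0 0 0 1"

```text
time_s: 11.4
position: [0.5103, 0.0854, 0.1397]
tool_rot: [[0.995, 0.099, -0.002], [0.099, -0.995, -0.0], [-0.002, 0.0, -1.0]]
force: [0.7, 0.2, -0.2]
finger_gap: 0.381
grasp_force: 30.0
```

Request:
move_arm --plan "0 0 0.5 0 0 0 1; 0 0 0 0 0 0 1; 0 0 0 0 0 0 1"

```text
time_s: 11.78
position: [0.5118, 0.0828, 0.1157]
tool_rot: [[0.995, 0.096, -0.001], [0.096, -0.995, -0.001], [-0.001, 0.001, -1.0]]
force: [0.3, -0.5, -0.1]
finger_gap: 0.379
grasp_force: 30.0
```

```bash
python3 - <<'E'
from h import *
to(nest(1,.051),GY)
w=snap("wrist"); held(w); save(w,"w5",(180,60,460,260),2.8)
E
```

```text
t 11.78 at [0.5118 0.0828 0.1127] yaw 5.53 tilt [-0.0008 -0.0007] j7 -90 gap 0.379
  turn units -0.01  shift units [ 0.045 -0.074  1.235]
dot [322.1 209.1] [316, 203, 13, 13, 127] off(mm) [-3.  -0.1  8. ]
```

View pics/w5.png

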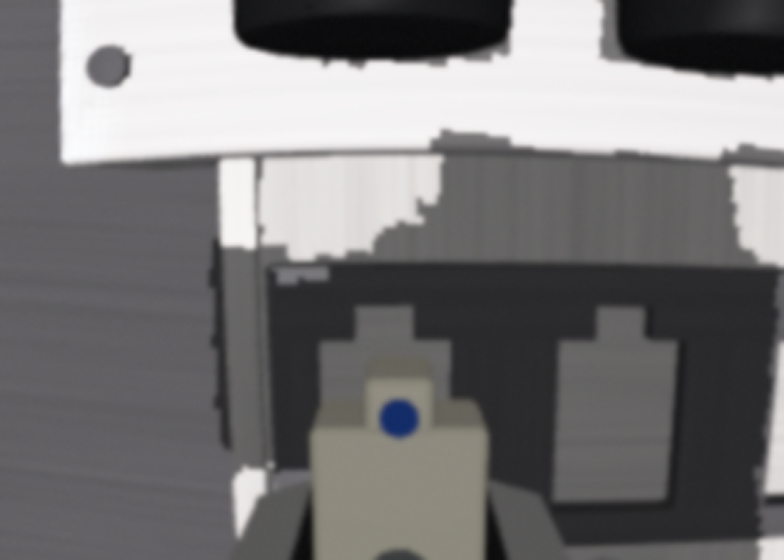

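Request:
move_arm --plan "0.045 -0.074 0.4 0 0 -0.01 1; 0 0 0.4 0 0 0 1; 0 0 0.1 0 0 0 1; 0 0 0 0 0 0 1"

```text
time_s: 12.32
position: [0.5141, 0.0871, 0.0713]
tool_rot: [[0.995, 0.098, 0.0], [0.098, -0.995, -0.0], [0.0, 0.0, -1.0]]
force: [0.6, -0.2, 0.1]
finger_gap: 0.375
grasp_force: 30.0
```

```bash
python3 - <<'E'
from h import *
to(nest(1,.051),GY)
w=snap("wrist"); held(w); save(w,"w6",(200,100,440,280),3)
# slot front edge corners at rim and shoulder
a=np.radians(GY);X=np.array([np.cos(a),np.sin(a),0]);Y=np.array([-X[1],X[0],0])
for x,y in((36.5,8.5),(36.5,-8.5),(26.5,19.5),(26.5,-19.5)): print(((proj(w,nest(1,.029)+X*x/1e3+Y*y/1e3)-[200,100])*3).round())
E
```

```text
t 12.32 at [0.5141 0.0871 0.0683] yaw 5.60 tilt [ 0.0004 -0.0001] j7 -89 gap 0.375
  turn units 0.00  shift units [-0.01   0.007  0.347]
dot [322.1 209.1] [316, 203, 13, 13, 127] off(mm) [-2.9  0.1  8. ]
[329. 248.]
[407. 248.]
[280. 293.]
[456. 293.]
```

View pics/w6.png

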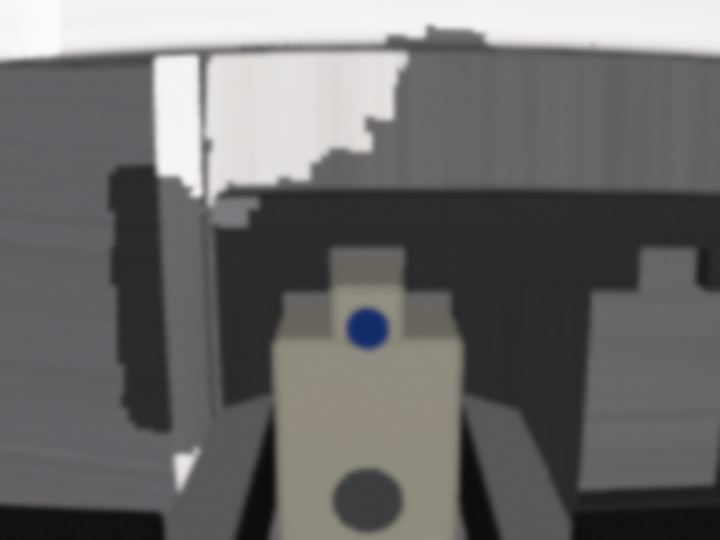

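Request:
move_arm --plan "-0.01 0 0.12 0 0 0 1; 0 0 0.1 0 0 0 1; 0 0 0.08 0 0 0 1; 0 0 0.05 0 0 0 1; 0 0 0 0 0 0 1"

```text
time_s: 13.0
position: [0.514, 0.0877, 0.054]
tool_rot: [[0.995, 0.099, 0.001], [0.099, -0.995, 0.0], [0.001, -0.0, -1.0]]
force: [-0.5, 0.4, 3.9]
finger_gap: 0.38
grasp_force: 30.0
```

Request:
move_arm --plan "0 0 0 0 0 0 0.5; 0 0 0 0 0 0 0.45; 0 0 -0.3 0 0 0 0.45; 0 0 -1 0 0 0 0.45; 0 0 -1 0 0 0 0.3"

```text
time_s: 13.62
position: [0.513, 0.0874, 0.1704]
tool_rot: [[0.995, 0.098, -0.0], [0.098, -0.995, -0.0], [-0.0, 0.0, -1.0]]
force: [0.6, -0.1, -0.2]
finger_gap: 0.624
grasp_force: 0.0
```

Request:
move_arm --plan "-0.28 1 -0.9 0 0 0 0.1; -0.28 1 0 0 0 0 0; -0.28 1 0 0 0 0 0; -0.28 1 0 0 0 0 0; -0.28 1 0 0 0 0 0"

```text
time_s: 14.25
position: [0.4687, -0.1651, 0.2105]
tool_rot: [[0.995, 0.099, 0.001], [0.099, -0.995, -0.0], [0.001, 0.0, -1.0]]
force: [0.3, 0.1, 0.8]
finger_gap: 0.999
grasp_force: 0.0
```

Request:
move_arm --plan "-0.28 1 0 0 0 0 0; -0.28 1 0 0 0 0 0; -0.28 0.9 0 0 0 0 0; 0 0 0 0 0 0 0; 0 0 0 0 0 0 0"

```text
time_s: 14.88
position: [0.4417, -0.3111, 0.2099]
tool_rot: [[0.995, 0.099, 0.0], [0.099, -0.995, 0.001], [0.0, -0.001, -1.0]]
force: [-0.4, 0.2, -0.1]
finger_gap: 0.996
grasp_force: 0.0
```

```bash
python3 - <<'E'
from h import *
to((.5,-.33,.08),5.6)
w=snap("wrist")
h=w["hsv"].astype(int); print([h[int(v),int(u)].tolist() for u,v in [proj(w,(.5029,-.3214,.029)),proj(w,(.4388,-.3075,.029)),proj(w,(.42,-.24,0))]])
for lo in(200,165,130,100): print(lo); parts(w,.029,lo)
t=snap("top")
for lo in(165,110): parts(t,.029,lo)
E
```

```text
t 14.88 at [ 0.4417 -0.3111  0.2069] yaw 5.67 tilt [0.0004 0.0008] j7 -46 gap 0.996
  turn units 0.02  shift units [1.123 0.49  2.537]
[[22, 27, 171], [22, 29, 167], [135, 9, 117]]
200
part [ 0.5288 -0.0549] yaw 7.1 size 59.7 31.4 px [116, 80, 20, 48, 785]
165
part [ 0.5025 -0.3282] yaw -27.5 size 55.1 34.5 px [322, 114, 46, 50, 1073]
130
part [ 0.5018 -0.3287] yaw -27.9 size 58.4 36.4 px [320, 113, 49, 55, 1502]
part [ 0.4273 -0.3071] yaw 11.7 size 59.2 34.5 px [301, 175, 34, 52, 1394]
100
part [ 0.5014 -0.3292] yaw -27.7 size 60.5 37.6 px [319, 112, 52, 57, 1719]
part [ 0.4277 -0.3069] yaw 11.3 size 62.4 36.8 px [299, 173, 37, 55, 1572]
part [ 0.805  -0.3434] yaw 150.4 size 61.4 39.1 px [426, 90, 22, 23, 303]
part [0.6678 0.3193] yaw -134.8 size 56.4 44.1 px [168, 145, 21, 21, 333]
```

Request:
move_arm --plan "0 0 0 0 0 0.92 0.2; 0 0 0 0 0 0.92 0.3; 0 0 0 0 0 0.91 0.3; 0 0 0 0 0 0.91 0.3; 0 0 0 0 0 0.91 0.3"

```text
time_s: 15.6
position: [0.4424, -0.3101, 0.2096]
tool_rot: [[0.965, -0.263, 0.0], [-0.263, -0.965, 0.001], [0.0, -0.001, -1.0]]
force: [0.0, -0.5, 0.5]
finger_gap: 0.698
grasp_force: 0.0
```

Request:
move_arm --plan "0 0 0 0 0 0.91 0.3; 0 0 0 0 0 0.91 0.3; 0 0 0 0 0 0.91 0.3; 0.6 -0.12 0.9 0 0 0 0.3; 0.62 -0.12 0.9 0 0 0 0.3"

```text
time_s: 16.23
position: [0.5034, -0.3283, 0.1193]
tool_rot: [[0.886, -0.464, 0.002], [-0.464, -0.886, -0.0], [0.002, -0.001, -1.0]]
force: [1.4, -0.6, 0.8]
finger_gap: 0.7
grasp_force: 0.0
```

Request:
move_arm --plan "0 0 0.8 0 0 0 0.3; 0 0 0 0 0 0 0.3; 0 0 0 0 0 0 0.3"

```text
time_s: 16.6
position: [0.5019, -0.3296, 0.0808]
tool_rot: [[0.885, -0.466, 0.001], [-0.466, -0.885, -0.001], [0.001, 0.0, -1.0]]
force: [0.0, -0.6, -0.4]
finger_gap: 0.7
grasp_force: 0.0
```

```bash
python3 - <<'E'
from h import *
to((.5015,-.329,.034),-27.8)
E
```

```text
t 16.60 at [ 0.5019 -0.3296  0.0778] yaw -27.75 tilt [ 0.0012 -0.0007] j7 -71 gap 0.700
  turn units 0.01  shift units [-0.012 -0.006  0.876]
```

Request:
move_arm --plan "-0.01 0 0.5 0 0 0 0.4; 0 0 0.37 0 0 0 0.4; 0 0 0 0 0 0 0.7; 0 0 0 0 0 0 1; 0 0 0 0 0 0 1"

```text
time_s: 17.23
position: [0.5013, -0.33, 0.0369]
tool_rot: [[0.885, -0.466, 0.001], [-0.466, -0.885, -0.001], [0.002, 0.0, -1.0]]
force: [0.4, -0.2, 2.7]
finger_gap: 0.378
grasp_force: 30.0
```

Request:
move_arm --plan "0 0 0 0 0 0 1; 0 0 0 0 0 0 1; 0 0 -0.6 0 0 0 1; 0 0 -1 0 0 0 1; 0 0 -0.5 0 0 0 1"

```text
time_s: 17.85
position: [0.5015, -0.3302, 0.1433]
tool_rot: [[0.885, -0.466, 0.002], [-0.466, -0.885, -0.002], [0.003, 0.0, -1.0]]
force: [0.1, -0.4, -0.8]
finger_gap: 0.381
grasp_force: 30.0
```

Request:
move_arm --plan "0 0 0 0 0 -0.91 1; 0 0 0 0 0 -0.91 1; 0 0 0 0 0 -0.91 1; 0 0 0 0 0 -0.91 1; 0 0 0 0 0 -0.91 1"

```text
time_s: 18.48
position: [0.5005, -0.3294, 0.1408]
tool_rot: [[0.993, -0.119, -0.0], [-0.119, -0.993, 0.0], [-0.0, -0.0, -1.0]]
force: [0.3, 0.0, -0.1]
finger_gap: 0.377
grasp_force: 30.0
```

Request:
move_arm --plan "0 0 0 0 0 -0.91 1; 0 0 0 0 0 -0.91 1; 0 0 0 0 0 -0.91 1; 0.15 -0.98 0 0 0 0 1; 0.15 -0.98 0 0 0 0 1"

```text
time_s: 19.1
position: [0.5059, -0.2299, 0.1408]
tool_rot: [[0.995, 0.095, -0.0], [0.095, -0.995, 0.0], [0.0, -0.0, -1.0]]
force: [0.6, 0.3, -1.4]
finger_gap: 0.379
grasp_force: 30.0
```

Request:
move_arm --plan "0.15 -0.98 0 0 0 0 1; 0.15 -0.98 0 0 0 0 1; 0.15 -0.98 0 0 0 0 1; 0.15 -0.98 0 0 0 0 1; 0.15 -0.98 0 0 0 0 1"

```text
time_s: 19.73
position: [0.5196, 0.0185, 0.141]
tool_rot: [[0.995, 0.097, 0.0], [0.097, -0.995, -0.0], [0.0, 0.0, -1.0]]
force: [0.0, -0.0, 0.3]
finger_gap: 0.383
grasp_force: 30.0
```

Request:
move_arm --plan "0 0 0 0 0 0 1; 0 0 0 0 0 0 1"

```text
time_s: 19.98
position: [0.5196, 0.0163, 0.1409]
tool_rot: [[0.995, 0.097, -0.0], [0.097, -0.995, -0.001], [-0.0, 0.001, -1.0]]
force: [0.4, -1.0, -1.7]
finger_gap: 0.38
grasp_force: 30.0
```

```bash
python3 - <<'E'
from h import *
to(nest(0,.051),GY)
w=snap("wrist"); held(w); t=snap("top")
for lo in(165,110): parts(t,.029,lo)
E
```

```text
t 19.98 at [0.5196 0.0163 0.1379] yaw 5.57 tilt [-0.0001 -0.0008] j7 -80 gap 0.380
  turn units -0.01  shift units [ 0.02  -0.012  1.738]
dot [322.  210.5] [316, 205, 13, 12, 127] off(mm) [-3.4 -0.9  8. ]
part [ 0.4726 -0.3148] yaw 12.2 size 60.8 37.7 px [421, 215, 19, 26, 339]
part [0.6672 0.32  ] yaw -135.0 size 56.4 42.3 px [168, 145, 21, 21, 325]
part [ 0.4725 -0.3129] yaw 12.2 size 65.1 43.8 px [420, 214, 21, 28, 404]
```

Request:
move_arm --plan "0.03 -0.01 0.8 0 0 0 1; 0 0 0.5 0 0 0 1; 0 0 0.1 0 0 0 1; 0 0 0 0 0 0 1"

```text
time_s: 20.58
position: [0.5214, 0.0165, 0.0712]
tool_rot: [[0.995, 0.095, 0.0], [0.095, -0.995, -0.0], [0.0, 0.0, -1.0]]
force: [-0.1, 0.4, 0.1]
finger_gap: 0.379
grasp_force: 30.0
```

```bash
python3 - <<'E'
from h import *
to(nest(0,.051),GY)
w=snap("wrist"); held(w)
E
```

```text
t 20.57 at [0.5214 0.0165 0.0682] yaw 5.47 tilt [ 0.0002 -0.0003] j7 -78 gap 0.379
  turn units -0.03  shift units [-0.016 -0.011  0.344]
dot [322.  210.5] [316, 205, 13, 12, 127] off(mm) [-3.8  0.2  8. ]
```

Request:
move_arm --plan "0 -0.01 0.12 0 0 -0.03 1; 0 0 0.1 0 0 0 1; 0 0 0.08 0 0 0 1; 0 0 0.05 0 0 0 1; 0 0 0 0 0 0 1"

```text
time_s: 21.25
position: [0.5218, 0.0182, 0.0539]
tool_rot: [[0.995, 0.099, 0.001], [0.099, -0.995, 0.0], [0.001, -0.0, -1.0]]
force: [-0.2, 0.8, 3.8]
finger_gap: 0.381
grasp_force: 30.0
```

Request:
move_arm --plan "0 0 0 0 0 0 0.5; 0 0 0 0 0 0 0.45; 0 0 -0.3 0 0 0 0.45; 0 0 -1 0 0 0 0.45; 0 0 -1 0 0 -0.72 0.3"

```text
time_s: 21.88
position: [0.5208, 0.018, 0.1703]
tool_rot: [[0.987, 0.158, -0.0], [0.158, -0.987, -0.0], [-0.001, 0.0, -1.0]]
force: [-0.1, 0.4, 0.4]
finger_gap: 0.62
grasp_force: 0.0
```

Request:
move_arm --plan "0 0 -0.9 0 0 -0.72 0.3; -0.48 0.87 0 0 0 0 0.3; -0.48 0.87 0 0 0 0 0.3; -0.48 0.87 0 0 0 0 0.3; -0.48 0.87 0 0 0 0 0.3"

```text
time_s: 22.5
position: [0.4638, -0.1739, 0.2145]
tool_rot: [[0.977, 0.213, 0.001], [0.213, -0.977, -0.0], [0.001, 0.001, -1.0]]
force: [0.3, 0.0, -1.2]
finger_gap: 0.701
grasp_force: 0.0
```

Request:
move_arm --plan "-0.48 0.87 0 0 0 0 0.3; -0.48 0.87 0 0 0 0 0.3; -0.48 0.87 0 0 0 0 0.3; 0 0 0 0 0 0 0.3; 0 0 0 0 0 0 0.3"

```text
time_s: 23.12
position: [0.422, -0.3144, 0.2139]
tool_rot: [[0.977, 0.213, 0.0], [0.213, -0.977, 0.001], [0.001, -0.001, -1.0]]
force: [-0.1, 0.0, -0.2]
finger_gap: 0.702
grasp_force: 0.0
```

```bash
python3 - <<'E'
from h import *
w=snap("wrist")
for lo in(165,130,100): print(lo);r=parts(w,.029,lo)
to((.4726,-.3148,.034),12.2)
E
```

```text
165
part [ 0.529  -0.0552] yaw 6.1 size 60.7 33.6 px [125, 42, 25, 47, 871]
part [ 0.4744 -0.3135] yaw 12.2 size 57.9 36.3 px [315, 116, 34, 53, 1266]
130
part [ 0.4733 -0.3127] yaw 8.5 size 60.3 37.6 px [314, 116, 36, 54, 1493]
100
part [ 0.4733 -0.3138] yaw 12.3 size 60.1 38.5 px [314, 116, 36, 55, 1676]
t 23.18 at [ 0.4224 -0.3138  0.2107] yaw 12.40 tilt [0.0005 0.001 ] j7 -37 gap 0.701
  turn units 0.04  shift units [0.977 0.233 3.535]
```

Request:
move_arm --plan "0.5 0.1 0.9 0 0 0.03 0.3; 0.49 0.11 0.9 0 0 0 0.3; 0 0 0.9 0 0 0 0.3; 0 0 0 0 0 0 0.3; 0 0 0 0 0 0 0.3"

```text
time_s: 23.8
position: [0.4734, -0.3147, 0.0798]
tool_rot: [[0.977, 0.212, 0.001], [0.212, -0.977, -0.001], [0.001, 0.001, -1.0]]
force: [0.7, -0.9, -0.3]
finger_gap: 0.699
grasp_force: 0.0
```

```bash
python3 - <<'E'
from h import *
to((.473,-.314,.034),12.2)
E
```

```text
t 23.80 at [ 0.4734 -0.3147  0.0768] yaw 12.23 tilt [ 0.0014 -0.0006] j7 -38 gap 0.699
  turn units 0.01  shift units [-0.004 -0.016  0.857]
```

Request:
move_arm --plan "0 -0.02 0.5 0 0 0 0.4; 0 0 0.36 0 0 0 0.4; 0 0 0 0 0 0 0.7; 0 0 0 0 0 0 1; 0 0 0 0 0 0 1"

```text
time_s: 24.42
position: [0.4728, -0.3145, 0.0364]
tool_rot: [[0.978, 0.211, 0.001], [0.211, -0.978, -0.001], [0.001, 0.001, -1.0]]
force: [-0.1, 0.3, 2.8]
finger_gap: 0.379
grasp_force: 30.0
```

Request:
move_arm --plan "0 0 0 0 0 0 1; 0 0 0 0 0 0 1; 0 0 -0.6 0 0 0 1; 0 0 -1 0 0 0 1; 0 0 -0.5 0 0 0.72 1"

```text
time_s: 25.05
position: [0.473, -0.3147, 0.1428]
tool_rot: [[0.988, 0.153, 0.003], [0.153, -0.988, -0.001], [0.002, 0.002, -1.0]]
force: [-0.1, -0.0, -1.7]
finger_gap: 0.376
grasp_force: 30.0
```

Request:
move_arm --plan "0 0 0 0 0 0.72 1; 0.26 -0.85 0 0 0 0 1; 0.26 -0.85 0 0 0 0 1; 0.26 -0.85 0 0 0 0 1; 0.26 -0.85 0 0 0 0 1"

```text
time_s: 25.68
position: [0.5076, -0.1383, 0.1405]
tool_rot: [[0.995, 0.097, 0.0], [0.097, -0.995, 0.0], [0.0, -0.0, -1.0]]
force: [0.9, -0.4, -0.2]
finger_gap: 0.378
grasp_force: 30.0
```

Request:
move_arm --plan "0.26 -0.85 0 0 0 0 1; 0.26 -0.85 0 0 0 0 1; 0 0 0 0 0 0 1; 0 0 0 0 0 0 1"

```text
time_s: 26.18
position: [0.5249, -0.0534, 0.1404]
tool_rot: [[0.995, 0.097, -0.0], [0.097, -0.995, -0.001], [-0.0, 0.001, -1.0]]
force: [0.3, -0.3, -1.4]
finger_gap: 0.382
grasp_force: 30.0
```

```bash
python3 - <<'E'
from h import *
to(nest(-1,.051),GY)
w=snap("wrist"); held(w)
E
```

```text
t 26.18 at [ 0.5249 -0.0534  0.1374] yaw 5.55 tilt [-0.0002 -0.0008] j7 -69 gap 0.382
  turn units -0.01  shift units [ 0.05  -0.009  1.729]
dot [322.5 210.1] [316, 204, 13, 13, 126] off(mm) [-3.1 -0.6  8. ]
```

Request:
move_arm --plan "0.055 -0.01 0.8 0 0 0 1; 0 0 0.5 0 0 0 1; 0 0 0.1 0 0 0 1; 0 0 0 0 0 0 1"

```text
time_s: 26.72
position: [0.5279, -0.0531, 0.0707]
tool_rot: [[0.995, 0.095, 0.0], [0.095, -0.995, -0.0], [0.0, 0.0, -1.0]]
force: [-0.0, -0.8, -1.1]
finger_gap: 0.377
grasp_force: 30.0
```

```bash
python3 - <<'E'
from h import *
to(nest(-1,.051),GY)
w=snap("wrist"); held(w)
E
```

```text
t 26.73 at [ 0.5279 -0.0531  0.0677] yaw 5.46 tilt [ 0.0001 -0.0005] j7 -67 gap 0.377
  turn units -0.03  shift units [-0.01  -0.01   0.334]
dot [322.4 210.2] [316, 205, 13, 12, 126] off(mm) [-3.7  0.4  8. ]
```

Then release, rise, and go to the handle with the closed fingers behind it, after a look.

Request:
move_arm --plan "0 -0.01 0.12 0 0 -0.03 1; 0 0 0.1 0 0 0 1; 0 0 0.08 0 0 0 1; 0 0 0.04 0 0 0 1; 0 0 0 0 0 0 1"

```text
time_s: 27.4
position: [0.5282, -0.0514, 0.0534]
tool_rot: [[0.995, 0.1, 0.001], [0.1, -0.995, -0.0], [0.001, 0.0, -1.0]]
force: [1.4, 0.6, -1.3]
finger_gap: 0.379
grasp_force: 30.0
```

Request:
move_arm --plan "0 0 0 0 0 0 0.5; 0 0 0 0 0 0 0.45; 0 0 -0.3 0 0 0 0.45; 0 0 -1 0 0 0 0.45; 0 0 -1 0 0 0 0.45"

```text
time_s: 28.02
position: [0.5273, -0.0515, 0.1704]
tool_rot: [[0.995, 0.099, -0.001], [0.099, -0.995, -0.0], [-0.001, -0.0, -1.0]]
force: [0.0, 0.5, -0.1]
finger_gap: 0.554
grasp_force: 0.0
```

Request:
move_arm --plan "-0.5 -0.5 -0.5 0 0 0 0.5; -0.5 -0.5 0 0 0 0 0.5; -0.5 -0.4 0 0 0 0 0.5; 0 0 0 0 0 0 0.5; 0 0 0 0 0 0 0.5"

```text
time_s: 28.65
position: [0.4471, 0.0105, 0.1942]
tool_rot: [[0.995, 0.099, 0.002], [0.099, -0.995, -0.0], [0.002, 0.0, -1.0]]
force: [-0.6, 0.1, -0.0]
finger_gap: 0.499
grasp_force: 0.0
```

```bash
python3 - <<'E'
from h import *
a=np.radians(GY)
hp=np.array([*(O-.058*np.array([np.cos(a),np.sin(a)])),.068])
to(hp,GY); print(hp)
w=snap("wrist"); save(w,"w7",(180,40,460,250),2.8)
E
```

```text
t 28.65 at [0.4471 0.0105 0.1912] yaw 5.69 tilt [ 0.002  -0.0001] j7 -77 gap 0.499
  turn units 0.02  shift units [0.313 0.014 2.464]
[0.46277681 0.01134019 0.068     ]
```

View pics/w7.png

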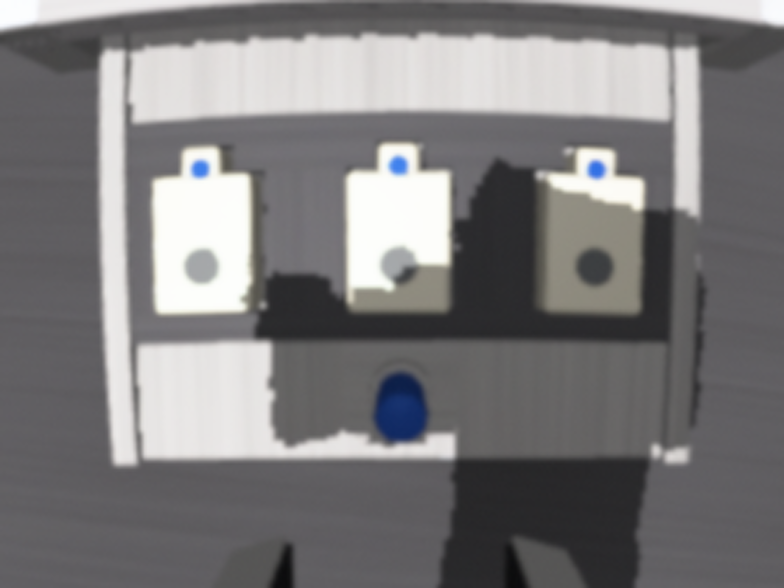

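Request:
move_arm --plan "0.32 0.01 0.8 0 0 0.02 0.5; 0 0 0.8 0 0 0 0.5; 0 0 0.5 0 0 0 0.5; 0 0 0.28 0 0 0 0.5; 0 0 0 0 0 0 0.5"

```text
time_s: 29.32
position: [0.4622, 0.0114, 0.0738]
tool_rot: [[0.995, 0.097, -0.001], [0.097, -0.995, -0.0], [-0.001, 0.0, -1.0]]
force: [-0.6, -0.5, -0.2]
finger_gap: 0.503
grasp_force: 0.0
```

Request:
move_arm --plan "0 0 0 0 0 0 0.7; 0 0 0 0 0 0 0.8; 0 0 0 0 0 0 0.9; 0 0 0 0 0 0 1; 0 0 0 0 0 0 1"

```text
time_s: 29.95
position: [0.4627, 0.0114, 0.075]
tool_rot: [[0.995, 0.097, 0.001], [0.097, -0.995, -0.0], [0.001, 0.001, -1.0]]
force: [-0.7, -1.7, 5.8]
finger_gap: 0.184
grasp_force: 30.0
```

```bash
python3 - <<'E'
from h import *
a=np.radians(GY)
hp=np.array([*(O+.042*np.array([np.cos(a),np.sin(a)])),.072])
to(hp,GY); print(hp)
E
```

```text
t 29.95 at [0.4627 0.0114 0.072 ] yaw 5.58 tilt [ 0.0014 -0.0004] j7 -72 gap 0.184
  turn units -0.00  shift units [ 2.001e+00  2.000e-03 -0.000e+00]
[0.56229955 0.02109848 0.072     ]
```

Request:
move_arm --plan "0.1 0 0 0 0 0 1; 0.25 0 0 0 0 0 1; 0.3 0 0 0 0 0 1; 0.3 0 0 0 0 0 1; 0.3 0 0 0 0 0 1"

```text
time_s: 30.58
position: [0.5243, 0.0178, 0.075]
tool_rot: [[0.995, 0.097, -0.001], [0.097, -0.995, 0.0], [-0.001, -0.0, -1.0]]
force: [-2.5, -2.4, 7.2]
finger_gap: 0.184
grasp_force: 30.0
```

Request:
move_arm --plan "0.3 0 0 0 0 0 1; 0.2 0 0 0 0 0 1; 0.12 0 0 0 0 0 1; 0.08 0 0 0 0 0 1; 0.05 0 0 0 0 0 1"

```text
time_s: 31.2
position: [0.5612, 0.0216, 0.075]
tool_rot: [[0.995, 0.098, -0.001], [0.098, -0.995, 0.0], [-0.001, -0.0, -1.0]]
force: [-4.5, -1.6, 11.0]
finger_gap: 0.18
grasp_force: 30.0
```

Request:
move_arm --plan "0.05 0 0 0 0 0 1; 0.05 0 0 0 0 0 1; 0 0 0 0 0 0 1"

```text
time_s: 31.58
position: [0.5614, 0.0216, 0.075]
tool_rot: [[0.995, 0.097, -0.01], [0.097, -0.995, 0.0], [-0.01, -0.001, -1.0]]
force: [-11.6, -1.6, 16.6]
finger_gap: 0.185
grasp_force: 30.0
```

Request:
move_arm --plan "0.06 0 0 0 0 0 1; 0.06 0 0 0 0 0 1; 0 0 0 0 0 0 1"

```text
time_s: 31.95
position: [0.5639, 0.0219, 0.0744]
tool_rot: [[0.995, 0.097, -0.017], [0.097, -0.995, 0.0], [-0.017, -0.002, -1.0]]
force: [-15.9, -2.2, 19.2]
finger_gap: 0.183
grasp_force: 30.0
```

Request:
move_arm --plan "-0.15 0 0 0 0 0 0.7; -0.1 0 0 0 0 0 0.5; 0 0 0 0 0 0 0.5; 0 0 -1 0 0 0 0.5; 0 0 -1 0 0 0 0.5"

```text
time_s: 32.58
position: [0.5603, 0.0216, 0.1751]
tool_rot: [[0.995, 0.098, -0.001], [0.098, -0.995, -0.0], [-0.001, 0.0, -1.0]]
force: [1.4, -0.1, -0.0]
finger_gap: 0.497
grasp_force: 0.0
```

Request:
move_arm --plan "0 0 -0.4 0 0 0 0.5; 0 0 0 0 0 0 0.5; 0 0 0 0 0 0 0.5"

```text
time_s: 32.95
position: [0.5597, 0.0217, 0.1934]
tool_rot: [[0.995, 0.098, -0.002], [0.098, -0.995, -0.0], [-0.002, -0.0, -1.0]]
force: [-0.4, 0.2, -0.5]
finger_gap: 0.504
grasp_force: 0.0
```

```bash
python3 - <<'E'
from h import *
a=np.radians(GY)
hp=np.array([*(O+.042*np.array([np.cos(a),np.sin(a)])),.072])
to(hp,GY)
w=snap("wrist")
h=w["hsv"].astype(int);H,S,V=h[...,0],h[...,1],h[...,2]
for st,c,m in blobs((H>100)&(H<130)&(S>120)&(V>50),30):
    if abs(c[0]-322)<25: print(st,c)
X=np.array([np.cos(a),np.sin(a),0])
for s in(.09,.095,.1):
    p=np.array([*O,0])+X*(s-.058); print(s,proj(w,p+[0,0,.08]),proj(w,p+[0,0,.08]-X*.009),"base far",proj(w,p+[0,0,.03]+X*.009))
save(w,"w8",(250,130,400,250),4)
E
```

```text
t 32.95 at [0.5597 0.0217 0.1904] yaw 5.63 tilt [-0.0015 -0.    ] j7 -78 gap 0.504
  turn units 0.01  shift units [0.051 0.017 2.367]
[315, 187, 16, 25, 339] [322.36578171 198.86430678]
0.09 [323.06132615 215.82306824] [323.05075098 225.19920327] base far [322.92470931 194.43707782]
0.095 [323.06702871 210.54011046] [323.05667349 220.01190444] base far [322.92851244 189.82366716]
0.1 [323.07259812 205.20721156] [323.06247694 214.77058626] base far [322.93222022 185.1820784 ]
```

View pics/w8.png

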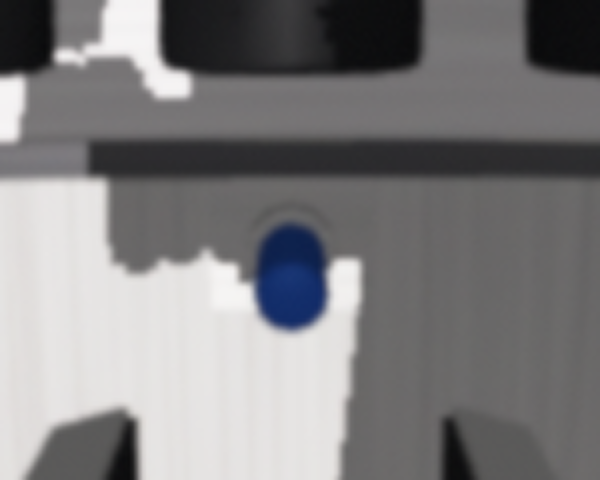

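Request:
move_arm --plan "0.06 0.01 0.8 0 0 0 0.5; 0 0 0.8 0 0 0 0.5; 0 0 0.5 0 0 0 0.5; 0 0 0.27 0 0 0 0.5; 0 0 0 0 0 0 0.7"

```text
time_s: 33.62
position: [0.5624, 0.0212, 0.0747]
tool_rot: [[0.995, 0.098, -0.002], [0.098, -0.995, -0.0], [-0.003, 0.0, -1.0]]
force: [-0.9, -0.4, 1.1]
finger_gap: 0.424
grasp_force: 0.0
```

Request:
move_arm --plan "0 0 0 0 0 0 0.8; 0 0 0 0 0 0 0.9; 0 0 0 0 0 0 1; 0 0 0 0 0 0 1; 0 0 0 0 0 0 1"

```text
time_s: 34.25
position: [0.5639, 0.0218, 0.0769]
tool_rot: [[0.995, 0.098, 0.002], [0.098, -0.995, 0.001], [0.002, -0.001, -1.0]]
force: [-0.4, 2.4, 5.7]
finger_gap: 0.183
grasp_force: 30.0
```

Request:
move_arm --plan "-0.1 0 0 0 0 0 1; -0.25 0 0 0 0 0 1; -0.3 0 0 0 0 0 1; -0.3 0 0 0 0 0 1; -0.3 0 0 0 0 0 1"

```text
time_s: 34.88
position: [0.5018, 0.0154, 0.0768]
tool_rot: [[0.995, 0.098, 0.003], [0.098, -0.995, 0.0], [0.003, -0.0, -1.0]]
force: [3.0, 1.4, 7.8]
finger_gap: 0.184
grasp_force: 30.0
```

Request:
move_arm --plan "-0.3 0 0 0 0 0 1; -0.2 0 0 0 0 0 1; -0.12 0 0 0 0 0 1; -0.08 0 0 0 0 0 1; -0.05 0 0 0 0 0 1"

```text
time_s: 35.5
position: [0.4643, 0.0115, 0.0768]
tool_rot: [[0.995, 0.098, 0.003], [0.098, -0.995, 0.0], [0.003, 0.0, -1.0]]
force: [5.1, 2.5, 5.5]
finger_gap: 0.178
grasp_force: 30.0
```

Request:
move_arm --plan "-0.05 0 0 0 0 0 1; -0.05 0 0 0 0 0 1; 0 0 0 0 0 0 1"

```text
time_s: 35.88
position: [0.4642, 0.0115, 0.0768]
tool_rot: [[0.995, 0.099, 0.011], [0.099, -0.995, -0.0], [0.011, 0.001, -1.0]]
force: [9.9, 3.5, -1.3]
finger_gap: 0.186
grasp_force: 30.0
```

Request:
move_arm --plan "0.1 0 0 0 0 0 0.7; 0.1 0 0 0 0 0 0.4; 0 0 -0.6 0 0 0 0.4; 0 0 -1 0 0 0.85 0.3; 0 0 -1 0 0 0.85 0.3"

```text
time_s: 36.5
position: [0.4672, 0.0116, 0.2067]
tool_rot: [[0.999, -0.041, -0.003], [-0.041, -0.999, -0.001], [-0.003, 0.001, -1.0]]
force: [1.2, -0.5, -0.6]
finger_gap: 0.672
grasp_force: 0.0
```

Request:
move_arm --plan "0 0 0 0 0 0.86 0.3; 0 0 0 0 0 0.86 0.3; -0.32 -0.9 0 0 0 0 0.3; -0.32 -0.9 0 0 0 0 0.3; -0.32 -0.9 0 0 0 0 0.3"

```text
time_s: 37.12
position: [0.4438, 0.1539, 0.2055]
tool_rot: [[0.984, -0.176, -0.002], [-0.176, -0.984, -0.001], [-0.002, 0.001, -1.0]]
force: [0.6, -1.2, -0.0]
finger_gap: 0.698
grasp_force: 0.0
```

Request:
move_arm --plan "-0.32 -0.9 0 0 0 0 0.3; -0.32 -0.9 0 0 0 0 0.3; -0.32 -0.9 0 0 0 0 0.3; -0.32 -0.9 0 0 0 0 0.3; 0 0 0 0 0 0 0.3"

```text
time_s: 37.75
position: [0.4112, 0.3451, 0.2049]
tool_rot: [[0.986, -0.168, -0.002], [-0.168, -0.986, -0.0], [-0.002, 0.0, -1.0]]
force: [-0.3, 0.3, 0.0]
finger_gap: 0.703
grasp_force: 0.0
```

```bash
python3 - <<'E'
from h import *
to((.41,.345,.2),-10)
w=snap("wrist"); save(w,"w9",(220,20,430,250),2.6)
h=w["hsv"].astype(int);H,S,V=h[...,0],h[...,1],h[...,2]
c0=np.array([.4856,.3326]);
for ln,wd,yaw in((.254,.058,-10.1),):
    a=np.radians(yaw);X=np.array([np.cos(a),np.sin(a)]);Y=np.array([-X[1],X[0]])
    for i,j in((1,1),(1,-1),(-1,-1),(-1,1)): print(((proj(w,[*(c0+X*i*ln/2+Y*j*wd/2),.014])-[220,20])*2.6).round())
E
```

```text
t 37.75 at [0.4112 0.3451 0.2019] yaw -9.68 tilt [-0.002  -0.0002] j7 -127 gap 0.703
  turn units 0.07  shift units [-0.023  0.006  0.038]
[200.  -8.]
[333.  -7.]
[326. 554.]
[200. 553.]
```

View pics/w9.png

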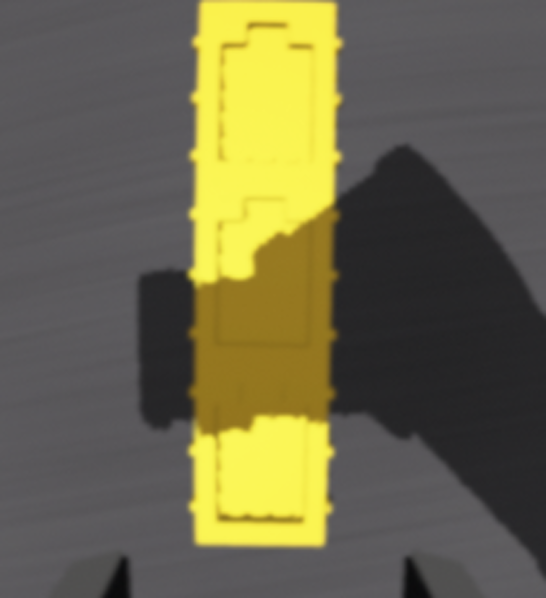

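```bash
python3 - <<'E'
from h import *
w=snap("wrist"); o,_=ray(w,(300,200)); print("cam",o)
f=lambda x,y,z=.014: onz(w,(220+x/2.6,20+y/2.6),z)[:2]
# outline
c=[f(*p) for p in((200,2),(337,2),(325,545),(194,545))]
print("outline centre",sum(c)/4, np.linalg.norm(c[0]-c[3]),np.linalg.norm(c[0]-c[1]))
for a,b in((c[0],c[3]),(c[1],c[2])): v=a-b; print("yaw",np.degrees(np.arctan2(v[1],v[0])))
a=np.radians(-10);X=np.array([np.cos(a),np.sin(a)]);Y=np.array([-X[1],X[0]]);C=sum(c)/4
for z in(.014,.005):
  for n,p in dict(top_nose=(268,23),top_sh=(266,44),top_bot=(266,159),top_l=(220,100),top_r=(313,100),mid_nose=(266,198),mid_sh=(263,219),mid_bot=(262,345),mid_l=(217,290),mid_r=(308.5,290),low_bot=(261,520),low_l=(217,470),low_r=(306,470)).items():
    q=f(*p,z)-C; print(z,n,(np.array([q@X,q@Y])*1000).round(1))
E
```

```text
cam [0.48312194 0.33025276 0.36298647]
outline centre [0.48641154 0.3295215 ] 0.24524291989003333 0.059565371678929814
yaw -10.911826932670337
yaw -10.792559278916741
0.014 top_nose [111.9  -1.6]
0.014 top_sh [101.9  -0.8]
0.014 top_bot [49.4 -0.8]
0.014 top_l [76.1 18.9]
0.014 top_r [ 76.2 -20.9]
0.014 mid_nose [32.3 -0.9]
0.014 mid_sh [23.1  0.4]
0.014 mid_bot [-31.6   0.7]
0.014 mid_l [-7.7 20.1]
0.014 mid_r [ -7.6 -19.2]
0.014 low_bot [-110.6    1.1]
0.014 low_l [-87.3  20.8]
0.014 low_r [-87.3 -18.9]
0.005 top_nose [114.9  -1.7]
0.005 top_sh [104.6  -0.8]
0.005 top_bot [50.8 -0.9]
0.005 top_l [78.1 19.4]
0.005 top_r [ 78.2 -21.5]
0.005 mid_nose [33.2 -0.9]
0.005 mid_sh [23.8  0.4]
0.005 mid_bot [-32.4   0.8]
0.005 mid_l [-7.8 20.6]
0.005 mid_r [ -7.7 -19.7]
0.005 low_bot [-113.4    1.2]
0.005 low_l [-89.5  21.3]
0.005 low_r [-89.4 -19.4]
```

Request:
move_arm --plan "0 0 0 0 0 -0.84 0.45; 0 0 0 0 0 -0.84 0.45; 0 0 0 0 0 -0.83 0.45; 0 0 0 0 0 -0.83 0.45; 0.26 0.89 0 0 0 0 0.45"

```text
time_s: 38.48
position: [0.4297, 0.299, 0.2056]
tool_rot: [[0.995, 0.096, -0.001], [0.096, -0.995, 0.0], [-0.001, -0.001, -1.0]]
force: [0.5, -0.9, -0.2]
finger_gap: 0.55
grasp_force: 0.0
```

Request:
move_arm --plan "0.26 0.89 0 0 0 0 0.45; 0.26 0.89 0 0 0 0 0.45; 0.26 0.89 0 0 0 0 0.45; 0.25 0.89 0 0 0 0 0.45; 0.25 0.89 0 0 0 0 0.45"

```text
time_s: 39.1
position: [0.5141, 0.0789, 0.2059]
tool_rot: [[0.996, 0.088, -0.001], [0.088, -0.996, -0.001], [-0.001, 0.001, -1.0]]
force: [0.6, 0.1, -0.2]
finger_gap: 0.551
grasp_force: 0.0
```

Request:
move_arm --plan "0 0 1 0 0 0 0.45; 0 0 1 0 0 0 0.45; 0 0 0 0 0 0 0.45; 0 0 0 0 0 0 0.45"

```text
time_s: 39.6
position: [0.5152, 0.0817, 0.1072]
tool_rot: [[0.996, 0.09, 0.001], [0.09, -0.996, -0.0], [0.001, 0.001, -1.0]]
force: [0.0, 0.6, -0.2]
finger_gap: 0.552
grasp_force: 0.0
```

```bash
cat >> h.py <<'E'
TY=-10.85
def tray(k,z=.005):
    a=np.radians(TY); return np.array([*(np.array([.4824,.3306])+.08*k*np.array([np.cos(a),np.sin(a)])),z])
E
python3 - <<'E'
from h import *
to(nest(1,.051),GY); w=snap("wrist"); parts(w,.046)
E
```

```text
t 39.60 at [0.5152 0.0817 0.1042] yaw 5.14 tilt [ 0.0013 -0.0004] j7 -81 gap 0.552
  turn units -0.10  shift units [-0.02  -0.102  1.065]
```

Request:
move_arm --plan "-0.02 -0.1 0.2 0 0 -0.1 0.45; 0 0 0.2 0 0 0 0.45; 0 0 0 0 0 0 0.45"

```text
time_s: 40.02
position: [0.5125, 0.088, 0.0853]
tool_rot: [[0.995, 0.1, -0.001], [0.1, -0.995, -0.0], [-0.001, 0.0, -1.0]]
force: [-0.3, 0.3, 0.6]
finger_gap: 0.55
grasp_force: 0.0
```

```bash
python3 - <<'E'
from h import *
to(nest(1,.051),GY)
E
```

```text
t 40.02 at [0.5125 0.088  0.0823] yaw 5.74 tilt [-0.0013 -0.0001] j7 -80 gap 0.550
  turn units 0.03  shift units [0.021 0.029 0.627]
```

Request:
move_arm --plan "0.02 0.03 0.3 0 0 0.03 0.45; 0 0 0.25 0 0 0 0.45; 0 0 0.07 0 0 0 0.45; 0 0 0 0 0 0 0.7; 0 0 0 0 0 0 1"

```text
time_s: 40.65
position: [0.5145, 0.0864, 0.0551]
tool_rot: [[0.995, 0.097, 0.0], [0.097, -0.995, 0.0], [0.0, -0.0, -1.0]]
force: [0.4, -0.5, -0.8]
finger_gap: 0.375
grasp_force: 30.1
```

Request:
move_arm --plan "0 0 0 0 0 0 1; 0 0 0 0 0 0 1; 0 0 -0.3 0 0 0 1; 0 0 -0.9 0 0 0 1; 0 0 -0.5 0 0 0 1"

```text
time_s: 41.28
position: [0.5151, 0.0864, 0.1426]
tool_rot: [[0.995, 0.097, 0.003], [0.097, -0.995, 0.0], [0.003, -0.0, -1.0]]
force: [-0.6, -0.7, -1.0]
finger_gap: 0.376
grasp_force: 30.0
```

Request:
move_arm --plan "0 0 0 0 0 0.9 1; 0 0 0 0 0 0.9 1; 0 0 0 0 0 0.9 1; 0 0 0 0 0 0.9 1; 0 -0.93 0 0 0 0 1"

```text
time_s: 41.9
position: [0.5234, 0.1285, 0.1414]
tool_rot: [[0.98, -0.198, 0.001], [-0.198, -0.98, -0.002], [0.001, 0.002, -1.0]]
force: [0.8, 0.2, -0.6]
finger_gap: 0.376
grasp_force: 30.0
```

Request:
move_arm --plan "0 -0.93 0 0 0 0 1; 0 -0.93 0 0 0 0 1; 0 -0.93 0 0 0 0 1; 0 -0.93 0 0 0 0 1; 0 0 0 0 0 0 1"

```text
time_s: 42.52
position: [0.5575, 0.3203, 0.1405]
tool_rot: [[0.983, -0.183, 0.0], [-0.183, -0.983, 0.003], [-0.0, -0.003, -1.0]]
force: [-0.2, -0.3, -0.8]
finger_gap: 0.378
grasp_force: 30.0
```

```bash
python3 - <<'E'
from h import *
to(tray(1,.036),TY); w=snap("wrist"); held(w)
E
```

```text
t 42.52 at [0.5575 0.3203 0.1375] yaw -10.53 tilt [0.0005 0.0032] j7 -114 gap 0.378
  turn units 0.07  shift units [0.086 0.08  2.029]
dot [322.1 210.5] [316, 205, 13, 12, 125] off(mm) [-4.3 -3.6  8. ]
```

Request:
move_arm --plan "0.08 0.08 0.5 0 0 0.07 1; 0 0 0.5 0 0 0 1; 0 0 0.4 0 0 0 1; 0 0 0.2 0 0 0 1; 0 0 0 0 0 0 1"

```text
time_s: 43.2
position: [0.5613, 0.3095, 0.0596]
tool_rot: [[0.981, -0.196, -0.001], [-0.196, -0.981, -0.001], [-0.001, 0.001, -1.0]]
force: [0.3, -0.2, 0.2]
finger_gap: 0.377
grasp_force: 30.0
```

Request:
move_arm --plan "0 0 0 0 0 0 1; 0 0 0 0 0 0 1"

```text
time_s: 43.45
position: [0.562, 0.3103, 0.0608]
tool_rot: [[0.981, -0.195, 0.001], [-0.195, -0.981, 0.001], [0.001, -0.001, -1.0]]
force: [-0.1, 0.5, 0.1]
finger_gap: 0.38
grasp_force: 30.0
```

```bash
python3 - <<'E'
from h import *
to(tray(1,.036),TY); w=snap("wrist"); held(w); save(w,"w10",(200,100,440,280),3)
a=np.radians(TY);X=np.array([np.cos(a),np.sin(a),0]);Y=np.array([-X[1],X[0],0])
for x,y in((37,9),(37,-9),(27,20),(27,-20)): print(((proj(w,tray(1,.014)+X*x/1e3+Y*y/1e3)-[200,100])*3).round())
E
```

```text
t 43.45 at [0.562  0.3103 0.0578] yaw -11.25 tilt [0.0013 0.0007] j7 -112 gap 0.380
  turn units -0.09  shift units [-0.041 -0.099  0.435]
dot [322.1 210.5] [316, 205, 13, 12, 127] off(mm) [-3.4 -0.1  8. ]
[303. 250.]
[383. 250.]
[256. 294.]
[432. 293.]
```

View pics/w10.png

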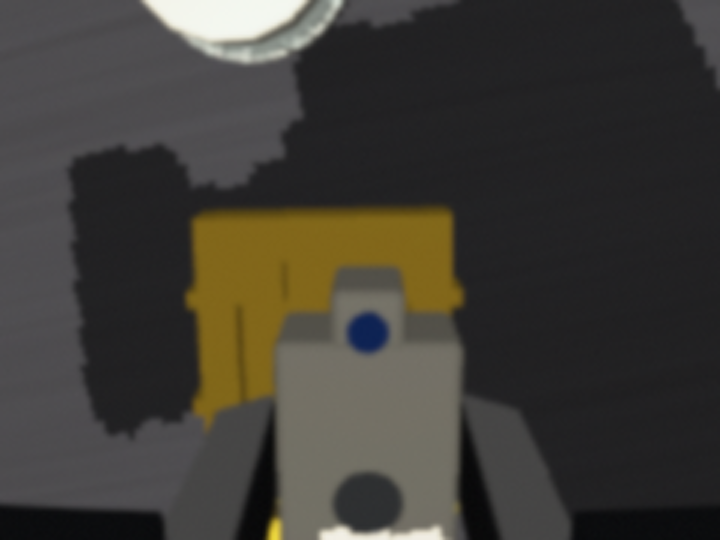

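```bash
cat >> h.py <<'E'
def trayedge(w,uo=48.):
    """far-end pocket centre estimate from yellow outline (far edge, left & right edges)"""
    h=w["hsv"].astype(int);H,S,V=h[...,0],h[...,1],h[...,2]
    m=((H>15)&(H<38)&(S>110)&(V>50)); b=max([x for x in blobs(m,500) if x[1][1]>100 and abs(x[1][0]-322)<90],key=lambda x:x[0][4])[2]
    v0=np.argwhere(b)[:,0].min()
    rows=range(v0+6,v0+26)
    L=np.array([onz(w,(np.flatnonzero(b[r])[0]-.5,r),.014)[:2] for r in rows]); R=np.array([onz(w,(np.flatnonzero(b[r])[-1]+.5,r),.014)[:2] for r in rows])
    cols=np.flatnonzero(b[v0+6]); cols=range(cols[0]+5,cols[-1]-4)
    F=np.array([onz(w,(c,np.flatnonzero(b[:,c])[0]-.5),.014)[:2] for c in cols])
    p=np.polyfit(F[:,1],F[:,0],1); yaw=np.degrees(np.arctan(-p[0]))
    a=np.radians(TY);X=np.array([np.cos(a),np.sin(a)]);Y=np.array([-X[1],X[0]])
    f=np.median(F@X); l=np.median(L@Y); r=np.median(R@Y)
    print("rows",v0,"far-edge yaw %.2f width %.1f"%(yaw,(l-r)*1e3)); C=X*(f-uo/1000)+Y*(l+r)/2; print("tray1 est",C.round(4),"nominal",tray(1).round(4)); return C
E
python3 - <<'E'
from h import *
w=snap("wrist"); trayedge(w); to((0,0,0))
for n,(x,y) in dict(noseL=(285,262),shL=(239,305),wallL=(242,390)).items(): print(n,onz(w,(200+x/3,100+y/3),.014)[:2].round(4))
E
```

```text
rows 330 far-edge yaw -10.47 width 123.0
tray1 est [0.4283 0.314 ] nominal [0.561  0.3155 0.005 ]
t 43.55 at [0.5618 0.3102 0.0575] yaw -11.25 tilt [0.0009 0.0005] j7 -112 gap 0.381
  turn units -0.00  shift units [-9.811  8.277  1.151]
noseL [0.5971 0.322 ]
shL [0.5895 0.3345]
wallL [0.5694 0.3385]
```

```bash
sed -i 's/x\[1\]\[1\]>100 and/x[0][1]>120 and x[0][1]<200 and/' h.py; python3 - <<'E'
from h import *
w=snap("wrist"); trayedge(w)
to((.5592,.3200,.036),-10.6)
E
```

```text
rows 168 far-edge yaw -10.37 width 59.8
tray1 est [0.5611 0.3205] nominal [0.561  0.3155 0.005 ]
t 43.60 at [0.5618 0.3102 0.0574] yaw -11.24 tilt [0.0007 0.0005] j7 -112 gap 0.380
  turn units -0.14  shift units [-0.086 -0.183  0.428]
```

Request:
move_arm --plan "-0.078 -0.19 0 0 0 -0.16 1; 0 0 0 0 0 0 1; 0 0 0 0 0 0 1; 0 0 0 0 0 0 1"

```text
time_s: 44.1
position: [0.5596, 0.3198, 0.0599]
tool_rot: [[0.983, -0.183, 0.0], [-0.183, -0.983, -0.0], [0.0, 0.0, -1.0]]
force: [-1.1, -0.3, 0.4]
finger_gap: 0.377
grasp_force: 30.0
```

```bash
python3 - <<'E'
from h import *
w=snap("wrist"); held(w); trayedge(w); save(w,"w11",(200,100,440,280),3)
to((.5597,.3202,.036),-10.5)
a=np.radians(-10.5);X=np.array([np.cos(a),np.sin(a),0]);Y=np.array([-X[1],X[0],0])
for x,y in((37,9),(37,-9),(27,20),(27,-20)): print(((proj(w,np.array([.5597,.3202,.014])+X*x/1e3+Y*y/1e3)-[200,100])*3).round())
E
```

```text
dot [322.1 210.5] [316, 205, 13, 12, 124] off(mm) [-3.5 -0.1  8. ]
rows 163 far-edge yaw -10.52 width 59.7
tray1 est [0.5608 0.3205] nominal [0.561  0.3155 0.005 ]
t 44.15 at [0.5597 0.3198 0.0569] yaw -10.54 tilt [ 0.0001 -0.0002] j7 -112 gap 0.382
  turn units -0.01  shift units [-0.001 -0.009  0.418]
[324. 241.]
[405. 241.]
[276. 285.]
[453. 285.]
```

View pics/w11.png

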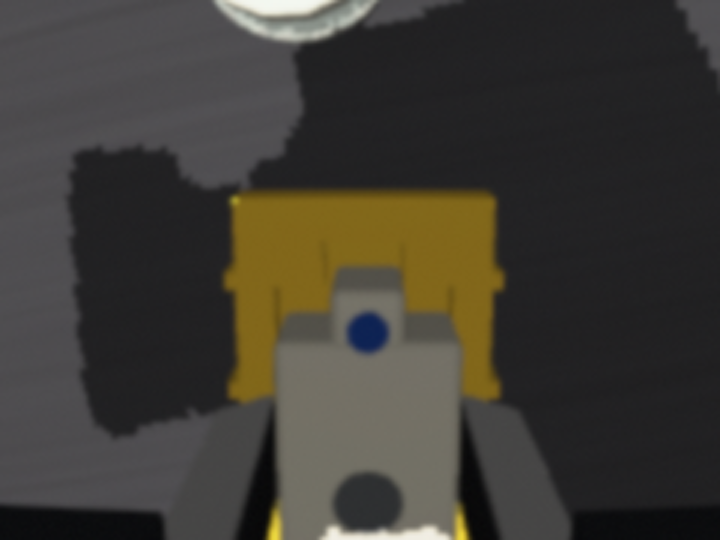

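Request:
move_arm --plan "0.01 -0.01 0.12 0 0 0 1; 0 0 0.1 0 0 0 1; 0 0 0.1 0 0 0 1; 0 0 0.08 0 0 0 1; 0 0 0.02 0 0 0 1"

```text
time_s: 44.78
position: [0.56, 0.3203, 0.0401]
tool_rot: [[0.983, -0.183, -0.001], [-0.183, -0.983, 0.0], [-0.001, -0.0, -1.0]]
force: [-4.2, -1.1, 15.0]
finger_gap: 0.38
grasp_force: 30.0
```

Request:
move_arm --plan "0 0 0 0 0 0 1; 0 0 0 0 0 0 1"

```text
time_s: 45.02
position: [0.5599, 0.3203, 0.04]
tool_rot: [[0.983, -0.183, -0.001], [-0.183, -0.983, 0.0], [-0.001, -0.0, -1.0]]
force: [-2.5, -0.9, 8.9]
finger_gap: 0.38
grasp_force: 30.0
```

Request:
move_arm --plan "0 0 0 0 0 0 0.5; 0 0 0 0 0 0 0.45; 0 0 -0.3 0 0 0 0.45; 0 0 -1 0 0 0 0.45; 0 0 -1 0 0 -0.88 0.45"

```text
time_s: 45.65
position: [0.5601, 0.3203, 0.1557]
tool_rot: [[0.994, -0.111, 0.0], [-0.111, -0.994, -0.001], [0.0, 0.001, -1.0]]
force: [-0.2, 1.8, 0.4]
finger_gap: 0.553
grasp_force: 0.0
```

Request:
move_arm --plan "0 0 -0.3 0 0 -0.88 0.45; 0 0 0 0 0 -0.88 0.45; 0 0 0 0 0 -0.87 0.45; -0.2 0.85 0 0 0 0 0.45; -0.2 0.85 0 0 0 0 0.45"

```text
time_s: 46.28
position: [0.5486, 0.2331, 0.1697]
tool_rot: [[0.995, 0.098, 0.001], [0.098, -0.995, 0.0], [0.001, -0.0, -1.0]]
force: [0.6, -0.7, 0.3]
finger_gap: 0.547
grasp_force: 0.0
```

Request:
move_arm --plan "-0.2 0.85 0 0 0 0 0.45; -0.2 0.85 0 0 0 0 0.45; -0.2 0.85 0 0 0 0 0.45; -0.2 0.85 0 0 0 0 0.45; -0.2 0.85 0 0 0 0 0.45"

```text
time_s: 46.9
position: [0.5195, 0.016, 0.1699]
tool_rot: [[0.995, 0.097, 0.002], [0.097, -0.995, -0.0], [0.002, 0.0, -1.0]]
force: [-0.1, -1.8, 0.6]
finger_gap: 0.551
grasp_force: 0.0
```

Request:
move_arm --plan "0 0 0.7 0 0 0 0.45; 0 0 0.3 0 0 0 0.45; 0 0 0 0 0 0 0.45; 0 0 0 0 0 0 0.45; 0 0 0 0 0 0 0.45"

```text
time_s: 47.52
position: [0.52, 0.018, 0.1197]
tool_rot: [[0.995, 0.098, 0.002], [0.098, -0.995, 0.0], [0.002, -0.0, -1.0]]
force: [-0.1, 0.4, 0.6]
finger_gap: 0.549
grasp_force: 0.0
```

```bash
sed -i 's/^TY=.*/TY=-10.5/; s/np.array(\[.4824,.3306\])+.08\*k\*/np.array([.5597,.3202])+.08*(k-1)*/' h.py; python3 - <<'E'
from h import *
print(tray(0),tray(-1)); to(nest(0,.051),GY)
E
```

```text
[0.48103961 0.33477884 0.005     ] [0.40237921 0.34935768 0.005     ]
t 47.52 at [0.52   0.018  0.1167] yaw 5.61 tilt [0.0016 0.0002] j7 -73 gap 0.549
  turn units 0.00  shift units [0.008 0.021 1.314]
```

Request:
move_arm --plan "0.01 0.02 0.6 0 0 0 0.45; 0 0 0.4 0 0 0 0.45; 0 0 0.25 0 0 0 0.45; 0 0 0.06 0 0 0 0.45; 0 0 0 0 0 0 0.45"

```text
time_s: 48.15
position: [0.5203, 0.0166, 0.0538]
tool_rot: [[0.995, 0.097, 0.001], [0.097, -0.995, 0.0], [0.001, 0.0, -1.0]]
force: [-0.3, -0.5, -0.5]
finger_gap: 0.551
grasp_force: 0.0
```

Request:
move_arm --plan "0 0 0 0 0 0 0.7; 0 0 0 0 0 0 1; 0 0 0 0 0 0 1; 0 0 0 0 0 0 1; 0 0 -0.3 0 0 0 1"

```text
time_s: 48.78
position: [0.5199, 0.0166, 0.0683]
tool_rot: [[0.995, 0.097, -0.001], [0.097, -0.995, -0.0], [-0.001, 0.0, -1.0]]
force: [-0.1, 0.1, -0.7]
finger_gap: 0.378
grasp_force: 30.0
```

Request:
move_arm --plan "0 0 -0.9 0 0 0 1; 0 0 -0.5 0 0 0.88 1; 0 0 0 0 0 0.88 1; 0 0 0 0 0 0.88 1; 0 0 0 0 0 0.87 1"

```text
time_s: 49.4
position: [0.5194, 0.0167, 0.1391]
tool_rot: [[0.983, -0.185, -0.0], [-0.185, -0.983, 0.0], [-0.001, -0.0, -1.0]]
force: [-1.1, 0.1, -1.2]
finger_gap: 0.38
grasp_force: 30.0
```

Request:
move_arm --plan "-0.28 -0.87 0 0 0 0 1; -0.28 -0.87 0 0 0 0 1; -0.28 -0.87 0 0 0 0 1; -0.28 -0.87 0 0 0 0 1; -0.28 -0.87 0 0 0 0 1"

```text
time_s: 50.02
position: [0.49, 0.2445, 0.139]
tool_rot: [[0.983, -0.183, -0.001], [-0.183, -0.983, -0.0], [-0.001, 0.0, -1.0]]
force: [0.2, -0.4, -0.7]
finger_gap: 0.377
grasp_force: 30.0
```

Request:
move_arm --plan "-0.27 -0.87 0 0 0 0 1; -0.27 -0.87 0 0 0 0 1; 0 0 0.5 0 0 0 1; 0 0 0 0 0 0 1; 0 0 0 0 0 0 1"

```text
time_s: 50.65
position: [0.4806, 0.3328, 0.1142]
tool_rot: [[0.983, -0.184, 0.0], [-0.184, -0.983, -0.0], [0.0, 0.0, -1.0]]
force: [0.2, -0.3, 0.2]
finger_gap: 0.385
grasp_force: 30.0
```

```bash
python3 - <<'E'
from h import *
to(tray(0,.036),TY); w=snap("wrist"); held(w)
E
```

```text
t 50.65 at [0.4806 0.3328 0.1112] yaw -10.61 tilt [ 0.0004 -0.0004] j7 -115 gap 0.385
  turn units -0.02  shift units [ 0.002 -0.041  1.505]
dot [322.  210.4] [316, 205, 13, 12, 126] off(mm) [-3.6  0.1  8. ]
```

Request:
move_arm --plan "0.01 -0.04 0.5 0 0 -0.02 1; 0 0 0.4 0 0 0 1; 0 0 0.2 0 0 0 1; 0 0 0 0 0 0 1; 0 0 0 0 0 0 1"

```text
time_s: 51.32
position: [0.4817, 0.3357, 0.0593]
tool_rot: [[0.983, -0.181, 0.001], [-0.181, -0.983, 0.001], [0.001, -0.001, -1.0]]
force: [-0.1, 0.0, -0.2]
finger_gap: 0.381
grasp_force: 30.0
```

```bash
python3 - <<'E'
from h import *
to(tray(0,.036),TY); w=snap("wrist"); held(w)
E
```

```text
t 51.33 at [0.4817 0.3357 0.0563] yaw -10.45 tilt [0.0013 0.0008] j7 -113 gap 0.381
  turn units 0.01  shift units [-0.01   0.021  0.406]
dot [322.  210.4] [316, 205, 13, 12, 127] off(mm) [-3.4  0.   8. ]
```

Request:
move_arm --plan "0 0.02 0.12 0 0 0 1; 0 0 0.1 0 0 0 1; 0 0 0.1 0 0 0 1; 0 0 0.08 0 0 0 1; 0 0 0 0 0 0 1"

```text
time_s: 52.0
position: [0.4807, 0.3345, 0.0389]
tool_rot: [[0.983, -0.181, -0.0], [-0.181, -0.983, 0.0], [-0.001, -0.0, -1.0]]
force: [-1.5, -1.2, 6.2]
finger_gap: 0.379
grasp_force: 30.0
```

Request:
move_arm --plan "0 0 0 0 0 0 1; 0 0 0 0 0 0 1"

```text
time_s: 52.25
position: [0.4807, 0.3345, 0.0389]
tool_rot: [[0.983, -0.181, -0.0], [-0.181, -0.983, 0.0], [-0.0, -0.0, -1.0]]
force: [-1.5, -1.5, 5.9]
finger_gap: 0.377
grasp_force: 30.0
```

Request:
move_arm --plan "0 0 0 0 0 0 0.5; 0 0 0 0 0 0 0.45; 0 0 -0.3 0 0 0 0.45; 0 0 -1 0 0 0 0.45; 0 0 -1 0 0 -0.88 0.45"

```text
time_s: 52.88
position: [0.4808, 0.3344, 0.1552]
tool_rot: [[0.994, -0.11, 0.0], [-0.11, -0.994, -0.001], [0.0, 0.001, -1.0]]
force: [0.2, 1.0, -0.2]
finger_gap: 0.545
grasp_force: 0.0
```

Request:
move_arm --plan "0 0 -0.3 0 0 -0.88 0.45; 0 0 0 0 0 -0.88 0.45; 0 0 0 0 0 -0.87 0.45; 0.02 0.97 0 0 0 0 0.45; 0.02 0.97 0 0 0 0 0.45"

```text
time_s: 53.5
position: [0.4927, 0.2375, 0.1693]
tool_rot: [[0.995, 0.1, 0.001], [0.1, -0.995, 0.0], [0.001, -0.0, -1.0]]
force: [1.4, -0.9, -1.1]
finger_gap: 0.548
grasp_force: 0.0
```

Request:
move_arm --plan "0.02 0.98 0 0 0 0 0.45; 0.02 0.98 0 0 0 0 0.45; 0.02 0.98 0 0 0 0 0.45; 0.02 0.98 0 0 0 0 0.45; 0.02 0.97 0 0 0 0 0.45"

```text
time_s: 54.12
position: [0.5218, -0.0063, 0.1694]
tool_rot: [[0.995, 0.098, 0.001], [0.098, -0.995, -0.0], [0.001, 0.0, -1.0]]
force: [0.6, 0.3, -0.7]
finger_gap: 0.554
grasp_force: 0.0
```

Request:
move_arm --plan "0.02 0.97 0 0 0 0 0.45; 0 0 0.7 0 0 0 0.45; 0 0 0.3 0 0 0 0.45; 0 0 0 0 0 0 0.45; 0 0 0 0 0 0 0.45"

```text
time_s: 54.75
position: [0.5279, -0.052, 0.1192]
tool_rot: [[0.995, 0.1, 0.001], [0.1, -0.995, 0.0], [0.001, 0.0, -1.0]]
force: [-0.7, -0.0, 0.3]
finger_gap: 0.548
grasp_force: 0.0
```

```bash
python3 - <<'E'
from h import *
to(nest(-1,.051),GY)
E
```

```text
t 54.75 at [ 0.5279 -0.052   0.1162] yaw 5.73 tilt [0.0013 0.    ] j7 -64 gap 0.548
  turn units 0.03  shift units [-0.012  0.012  1.304]
```

Request:
move_arm --plan "-0.01 0.01 0.6 0 0 0.02 0.45; 0 0 0.4 0 0 0 0.45; 0 0 0.25 0 0 0 0.45; 0 0 0.05 0 0 0 0.45; 0 0 0 0 0 0 0.45"

```text
time_s: 55.38
position: [0.5273, -0.0533, 0.054]
tool_rot: [[0.995, 0.097, 0.001], [0.097, -0.995, -0.0], [0.001, 0.0, -1.0]]
force: [0.1, 0.2, -0.2]
finger_gap: 0.551
grasp_force: 0.0
```

Request:
move_arm --plan "0 0 0 0 0 0 0.7; 0 0 0 0 0 0 1; 0 0 0 0 0 0 1; 0 0 0 0 0 0 1; 0 0 -0.3 0 0 0 1"

```text
time_s: 56.0
position: [0.5267, -0.0532, 0.0683]
tool_rot: [[0.995, 0.097, -0.001], [0.097, -0.995, -0.0], [-0.001, -0.0, -1.0]]
force: [-0.1, 0.9, -1.0]
finger_gap: 0.379
grasp_force: 30.0
```

Request:
move_arm --plan "0 0 -0.9 0 0 0 1; 0 0 -0.5 0 0 0.88 1; 0 0 0 0 0 0.88 1; 0 0 0 0 0 0.88 1; 0 0 0 0 0 0.87 1"

```text
time_s: 56.62
position: [0.5263, -0.0532, 0.1391]
tool_rot: [[0.983, -0.185, -0.0], [-0.185, -0.983, 0.0], [-0.0, -0.0, -1.0]]
force: [-0.1, -0.7, -1.0]
finger_gap: 0.382
grasp_force: 30.0
```

Request:
move_arm --plan "-0.49 -0.93 0 0 0 0 1; -0.49 -0.93 0 0 0 0 1; -0.49 -0.93 0 0 0 0 1; -0.49 -0.93 0 0 0 0 1; -0.49 -0.93 0 0 0 0 1"

```text
time_s: 57.25
position: [0.4479, 0.1991, 0.139]
tool_rot: [[0.983, -0.183, -0.0], [-0.183, -0.983, 0.0], [-0.0, -0.0, -1.0]]
force: [1.2, -0.5, 0.4]
finger_gap: 0.378
grasp_force: 30.0
```

Request:
move_arm --plan "-0.49 -0.93 0 0 0 0 1; -0.49 -0.93 0 0 0 0 1; -0.49 -0.93 0.2 0 0 0 1; 0 0 0.3 0 0 0 1; 0 0 0 0 0 0 1"

```text
time_s: 57.88
position: [0.4012, 0.3469, 0.1128]
tool_rot: [[0.983, -0.183, -0.002], [-0.183, -0.983, -0.002], [-0.001, 0.003, -1.0]]
force: [-1.2, -0.7, -0.2]
finger_gap: 0.383
grasp_force: 30.0
```

Request:
move_arm --plan "0 0 0 0 0 0 1; 0 0 0 0 0 0 1"

```text
time_s: 58.12
position: [0.403, 0.3471, 0.1141]
tool_rot: [[0.983, -0.185, 0.001], [-0.185, -0.983, 0.0], [0.001, -0.0, -1.0]]
force: [0.9, -0.1, 0.1]
finger_gap: 0.382
grasp_force: 30.0
```

```bash
python3 - <<'E'
from h import *
to(tray(-1,.036),TY); w=snap("wrist"); held(w)
E
```

```text
t 58.12 at [0.403  0.3471 0.1111] yaw -10.67 tilt [0.0007 0.0002] j7 -117 gap 0.382
  turn units -0.04  shift units [-0.02  -0.042  1.502]
dot [322.  209.6] [316, 204, 13, 12, 126] off(mm) [-2.8  0.2  8. ]
```

Request:
move_arm --plan "-0.02 -0.04 0.5 0 0 -0.03 1; 0 0 0.4 0 0 0 1; 0 0 0.2 0 0 0 1; 0 0 0 0 0 0 1; 0 0 0 0 0 0 1"

```text
time_s: 58.8
position: [0.402, 0.3506, 0.0591]
tool_rot: [[0.984, -0.181, 0.001], [-0.181, -0.984, 0.001], [0.001, -0.001, -1.0]]
force: [-0.1, 0.1, -1.2]
finger_gap: 0.383
grasp_force: 30.0
```

```bash
python3 - <<'E'
from h import *
to(tray(-1,.036),TY); w=snap("wrist"); held(w)
E
```

```text
t 58.80 at [0.402  0.3506 0.0561] yaw -10.40 tilt [0.001  0.0007] j7 -114 gap 0.383
  turn units 0.02  shift units [0.012 0.023 0.402]
dot [322.  209.6] [316, 204, 13, 12, 127] off(mm) [-2.9  0.1  8. ]
```

Request:
move_arm --plan "0.01 0.02 0.12 0 0 0.01 1; 0 0 0.1 0 0 0 1; 0 0 0.1 0 0 0 1; 0 0 0.08 0 0 0 1; 0 0 0 0 0 0 1"

```text
time_s: 59.48
position: [0.4016, 0.3493, 0.0389]
tool_rot: [[0.983, -0.181, -0.0], [-0.181, -0.983, 0.0], [-0.001, -0.0, -1.0]]
force: [-2.7, -0.8, 6.6]
finger_gap: 0.377
grasp_force: 30.0
```

Request:
move_arm --plan "0 0 0 0 0 0 1; 0 0 0 0 0 0 1"

```text
time_s: 59.72
position: [0.4016, 0.3493, 0.0389]
tool_rot: [[0.983, -0.181, -0.0], [-0.181, -0.983, 0.0], [-0.0, -0.0, -1.0]]
force: [-2.0, -1.1, 6.9]
finger_gap: 0.375
grasp_force: 30.0
```

Request:
move_arm --plan "0 0 0 0 0 0 0.5; 0 0 0 0 0 0 0.45; 0 0 -0.3 0 0 0 0.45; 0 0 -1 0 0 0 0.45; 0 0 -1 0 0 0 0.45"

```text
time_s: 60.35
position: [0.4016, 0.349, 0.1553]
tool_rot: [[0.983, -0.181, -0.0], [-0.181, -0.983, -0.001], [-0.0, 0.001, -1.0]]
force: [0.4, 0.2, 0.7]
finger_gap: 0.553
grasp_force: 0.0
```

Request:
move_arm --plan "0 0 -0.6 0 0 0 0.45; 0 0 0 0 0 0 0.45; 0 0 0 0 0 0 0.45; 0 0 0 0 0 0 0.45"

```text
time_s: 60.85
position: [0.401, 0.3488, 0.1823]
tool_rot: [[0.983, -0.181, -0.002], [-0.181, -0.983, -0.002], [-0.001, 0.002, -1.0]]
force: [-1.5, -0.5, -0.6]
finger_gap: 0.553
grasp_force: 0.0
```

```bash
python3 - <<'E'
from h import *
w=snap("wrist")
for lo in(190,140,100): print(lo); parts(w,.031,lo)
print([tray(k).round(4) for k in(-1,0,1)])
a=np.radians(GY); to(np.array([*(O-.058*np.array([np.cos(a),np.sin(a)])),.072]),GY)
E
```

```text
190
part [0.5589 0.3205] yaw -10.7 size 57.9 35.8 px [303, 11, 37, 54, 1683]
140
part [0.5584 0.3206] yaw -10.7 size 58.9 35.8 px [303, 11, 37, 55, 1807]
100
part [0.4805 0.3349] yaw -10.3 size 58.2 35.5 px [303, 85, 37, 59, 1755]
part [0.5489 0.7134] yaw -106.9 size 56.6 32.4 px [33, 133, 24, 25, 313]
[array([0.4024, 0.3494, 0.005 ]), array([0.481 , 0.3348, 0.005 ]), array([0.5597, 0.3202, 0.005 ])]
t 60.90 at [0.4011 0.3489 0.1793] yaw -10.44 tilt [-0.0016 -0.0017] j7 -121 gap 0.550
  turn units -3.50  shift units [0.569 6.838 2.147]
```

Request:
move_arm --plan "0 0 0 0 0 -0.88 0.5; 0 0 0 0 0 -0.88 0.5; 0 0 0 0 0 -0.87 0.5; 0 0 0 0 0 -0.87 0.5; 0.08 0.98 0 0 0 0 0.5"

```text
time_s: 61.52
position: [0.4097, 0.3037, 0.1823]
tool_rot: [[0.994, 0.105, -0.001], [0.105, -0.994, 0.001], [-0.001, -0.001, -1.0]]
force: [0.9, -1.2, 0.5]
finger_gap: 0.502
grasp_force: 0.0
```

Request:
move_arm --plan "0.08 0.98 0 0 0 0 0.5; 0.08 0.98 0 0 0 0 0.5; 0.08 0.98 0 0 0 0 0.5; 0.08 0.98 0 0 0 0 0.5; 0.08 0.98 0 0 0 0 0.5"

```text
time_s: 62.15
position: [0.4542, 0.0574, 0.1828]
tool_rot: [[0.995, 0.098, -0.001], [0.098, -0.995, -0.0], [-0.001, 0.0, -1.0]]
force: [0.5, 0.6, -0.1]
finger_gap: 0.498
grasp_force: 0.0
```

Request:
move_arm --plan "0.08 0.98 0 0 0 0 0.5; 0 0 0.5 0 0 0 0.5; 0 0 0 0 0 0 0.5; 0 0 0 0 0 0 0.5; 0 0 0 0 0 0 0.5"

```text
time_s: 62.78
position: [0.4635, 0.0115, 0.1589]
tool_rot: [[0.995, 0.099, 0.001], [0.099, -0.995, 0.0], [0.001, -0.0, -1.0]]
force: [0.5, 0.5, -0.2]
finger_gap: 0.5
grasp_force: 0.0
```

```bash
python3 - <<'E'
from h import *
a=np.radians(GY); to(np.array([*(O-.058*np.array([np.cos(a),np.sin(a)])),.074]),GY)
w=snap("top"); 
for lo in(190,140,100): print(lo); parts(w,.031,lo)
E
```

```text
t 62.77 at [0.4635 0.0115 0.1559] yaw 5.70 tilt [0.0008 0.0002] j7 -68 gap 0.500
  turn units 0.02  shift units [-1.400e-02  1.000e-03  1.637e+00]
190
140
100
part [ 0.8043 -0.3428] yaw 152.3 size 62.8 39.9 px [426, 90, 22, 23, 314]
part [0.6603 0.3116] yaw 46.1 size 56.4 44.1 px [167, 144, 22, 22, 348]
```

Request:
move_arm --plan "0 0 0.6 0 0 0.02 0.5; 0 0 0.6 0 0 0 0.5; 0 0 0.43 0 0 0 0.5; 0 0 0 0 0 0 0.7; 0 0 0 0 0 0 0.85"

```text
time_s: 63.45
position: [0.4637, 0.0109, 0.0777]
tool_rot: [[0.995, 0.097, 0.001], [0.097, -0.995, 0.0], [0.001, 0.0, -1.0]]
force: [0.1, 0.8, -0.3]
finger_gap: 0.322
grasp_force: 0.0
```

Request:
move_arm --plan "0 0 0 0 0 0 1; 0 0 0 0 0 0 1; 0 0 0 0 0 0 1; 0.1 0 0 0 0 0 1; 0.25 0 0 0 0 0 1"

```text
time_s: 64.08
position: [0.4795, 0.0131, 0.0778]
tool_rot: [[0.995, 0.096, -0.002], [0.096, -0.995, 0.001], [-0.001, -0.002, -1.0]]
force: [-2.3, 1.9, 7.0]
finger_gap: 0.179
grasp_force: 30.0
```

Request:
move_arm --plan "0.3 0 0 0 0 0 1; 0.3 0 0 0 0 0 1; 0.3 0 0 0 0 0 1; 0.3 0 0 0 0 0 1; 0.2 0 0 0 0 0 1"

```text
time_s: 64.7
position: [0.5506, 0.0204, 0.0779]
tool_rot: [[0.995, 0.097, 0.0], [0.097, -0.995, 0.002], [0.0, -0.002, -1.0]]
force: [-2.7, 2.7, 7.4]
finger_gap: 0.184
grasp_force: 30.0
```

Request:
move_arm --plan "0.12 0 0 0 0 0 1; 0.08 0 0 0 0 0 1; 0.05 0 0 0 0 0 1; 0.06 0 0 0 0 0 1; 0.06 0 0 0 0 0 1"

```text
time_s: 65.32
position: [0.5635, 0.0218, 0.0778]
tool_rot: [[0.995, 0.097, -0.01], [0.097, -0.995, 0.003], [-0.01, -0.003, -1.0]]
force: [-15.6, 0.2, 21.5]
finger_gap: 0.186
grasp_force: 30.0
```

Request:
move_arm --plan "0 0 0 0 0 0 1; 0 0 0 0 0 0 1"

```text
time_s: 65.58
position: [0.5635, 0.0218, 0.0778]
tool_rot: [[0.995, 0.096, -0.01], [0.097, -0.995, 0.003], [-0.009, -0.003, -1.0]]
force: [-10.4, 1.5, 17.6]
finger_gap: 0.185
grasp_force: 30.0
```

Home against the stop. Release without pulling back, rise and check.

Request:
move_arm --plan "-0.05 0 0 0 0 0 0.7; -0.05 0 0 0 0 0 0.5; 0 0 0 0 0 0 0.5; 0 0 -1 0 0 0 0.5; 0 0 -1 0 0 0 0.5"

```text
time_s: 66.2
position: [0.5635, 0.0202, 0.1775]
tool_rot: [[0.995, 0.096, -0.001], [0.096, -0.995, -0.001], [-0.001, 0.001, -1.0]]
force: [0.7, -0.2, 0.6]
finger_gap: 0.501
grasp_force: 0.0
```

Request:
move_arm --plan "0 0 -0.3 0 0 0 0.5; 0 0 0 0 0 0 0.5; 0 0 0 0 0 0 0.5; 0 0 0 0 0 0 0.5"

```text
time_s: 66.7
position: [0.5627, 0.0205, 0.1904]
tool_rot: [[0.995, 0.096, -0.003], [0.096, -0.995, -0.0], [-0.003, 0.0, -1.0]]
force: [0.0, -0.1, -0.2]
finger_gap: 0.5
grasp_force: 0.0
```

```bash
python3 - <<'E'
from h import *
a=np.radians(GY); w=snap("wrist")
h=w["hsv"].astype(int);H,S,V=h[...,0],h[...,1],h[...,2]
for st,c,m in blobs((H>100)&(H<130)&(S>120)&(V>50),30):
    if abs(c[0]-322)<25: print(st,c)
X=np.array([np.cos(a),np.sin(a),0])
for s in(.095,.1):
    p=np.array([*O,0])+X*(s-.058); print(s,proj(w,p+[0,0,.08]),proj(w,p+[0,0,.08]-X*.009))
t=snap("top")
h=t["hsv"].astype(int);S,V=h[...,1],h[...,2]
for st,c,m in blobs((S<70)&(V>150),30):
    if 140<c[0]<200 and 150<c[1]<290: print("tray white",st,c,onz(t,c,.031).round(4))
to((.45,.1,.2))
E
```

```text
[313, 190, 17, 26, 370] [320.95135135 202.42432432]
0.095 [321.36093565 214.39463113] [321.38442429 223.89599548]
0.1 [321.34791697 209.04100703] [321.37136877 218.63946347]
tray white [168, 145, 17, 20, 229] [176.29257642 153.63755459] [0.666  0.3194 0.031 ]
tray white [167, 182, 18, 25, 315] [175.89206349 195.08571429] [0.5612 0.3176 0.031 ]
tray white [160, 214, 19, 25, 322] [169.22670807 226.72360248] [0.4827 0.3318 0.031 ]
tray white [153, 246, 19, 25, 331] [162.30513595 258.75528701] [0.4044 0.3465 0.031 ]
t 66.80 at [0.5631 0.0204 0.1878] yaw 5.52 tilt [-0.002  -0.0004] j7 -71 gap 0.503
  turn units -0.00  shift units [-2.098 -1.802 -0.243]
```

```bash
python3 -c "
from station import job
print(job.job_done())"
```

```text
the job is handed in; nothing more can be done
None
```

The job is handed in after 67 s: I gauged all three inserts together under the bridge and seated one in each tray pocket. The empty slide is parked against its home stop, and I moved nothing else on the bench.

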